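Clamp varnish tins into a bench shaker and start it

TASK

Stand every small varnish tin from the bench upright in a pocket of the shaker's tray, one to a pocket, and push the tray fully in under the clamp plate. Then screw the lever bolt on top clockwise until it is snug and fold its lever down flat along the beam; only after that turn the key clockwise all the way to start and let it spring back to run. Leave the other things on the bench where they are.

Things in the scene. Friction and masses are not known exactly. Their poses are not given: they have to be found in the camera images.
- tin_1_mid (a point): small round lever-lid tin of varnish, bare steel with a paper label, 56 mm in diameter, 42 mm high, about 0.17 kg; the point is at its centre, 21 mm above its foot; its z axis points to the lid. Two to four such tins are present, the others absent
- tin_2_mid (a point): small round lever-lid tin of varnish, bare steel with a paper label, 56 mm in diameter, 42 mm high, about 0.17 kg; the point is at its centre, 21 mm above its foot; its z axis points to the lid. Two to four such tins are present, the others absent
- tin_3_mid (a point): small round lever-lid tin of varnish, bare steel with a paper label, 56 mm in diameter, 42 mm high, about 0.17 kg; the point is at its centre, 21 mm above its foot; its z axis points to the lid. Two to four such tins are present, the others absent
- tin_4_mid (a point): small round lever-lid tin of varnish, bare steel with a paper label, 56 mm in diameter, 42 mm high, about 0.17 kg; the point is at its centre, 21 mm above its foot; its z axis points to the lid. Two to four such tins are present, the others absent
- pocket_1 (a point): centre of a tray pocket, on its rubber floor (49 mm above the bench). Dark steel tray, four square pockets in a row, 62 x 62 mm each, 67 mm pitch (pocket_1 at the shaker's left end); all walls are 5 mm thick and stand 15 mm above this floor. x axis points into the machine (away from its front), y to the machine's left, z up; the frame moves with the tray
- pocket_2 (a point): centre of a tray pocket, on its rubber floor (49 mm above the bench). Dark steel tray, four square pockets in a row, 62 x 62 mm each, 67 mm pitch (pocket_1 at the shaker's left end); all walls are 5 mm thick and stand 15 mm above this floor. x axis points into the machine (away from its front), y to the machine's left, z up; the frame moves with the tray
- pocket_3 (a point): centre of a tray pocket, on its rubber floor (49 mm above the bench). Dark steel tray, four square pockets in a row, 62 x 62 mm each, 67 mm pitch (pocket_1 at the shaker's left end); all walls are 5 mm thick and stand 15 mm above this floor. x axis points into the machine (away from its front), y to the machine's left, z up; the frame moves with the tray
- pocket_4 (a point): centre of a tray pocket, on its rubber floor (49 mm above the bench). Dark steel tray, four square pockets in a row, 62 x 62 mm each, 67 mm pitch (pocket_1 at the shaker's left end); all walls are 5 mm thick and stand 15 mm above this floor. x axis points into the machine (away from its front), y to the machine's left, z up; the frame moves with the tray
- tray_handle (a point): middle of the round steel bar (12 mm thick, 100 mm long across the machine) of the tray's bow handle, 85 mm in front of the pocket centres, 70 mm above the bench; the deck below it is 42 mm above the bench. Push the bar towards the machine to slide the tray in. Same axes as the pockets
- tray (a joint): slide of the tray, m: 0 = fully in against its stop, pockets right under the clamp plate; grows as it is pulled out to the front, at most 0.115; needs about 3 N plus a little for speed
- bolt_head (a point): the lever bolt's clevis pin, on the bolt's vertical axis, 20 mm above the underside of its steel flange; the bolt stands in the middle of the gantry's aluminium cross beam (50 mm deep, 334 mm long, top 138 mm above the bench). Under the beam it carries a clamp plate 58 x 268 mm, whose pad is 12 mm above seated tins when backed right out and touches them when snug (flange on beam)
- bolt (a joint): turn of the bolt, rad: 0 = backed right out, grows clockwise seen from above, 12.57 (two turns) = snug against its stop; it starts two thirds of a turn to a bit over one turn short of that and sinks 0.95 mm per rad; stiff enough to stay where it is left (0.12 N m)
- lever_mid (a point): the bolt's black paddle lever, standing upright on the bolt's axis when open: 20 mm wide (its own x), 12 mm thick (its own y), 64 mm long from the clevis pin; this point is on its centre line 42 mm from the pin; its z axis points to the lever's free end. It can be gripped from above to turn the bolt, which turns with it
- lever_end (a point): free end of that lever, 64 mm from the clevis pin; axes as lever_mid. Upright, it is the highest point of the machine, about 0.23 m above the bench
- lever (a joint): fold of the lever about the clevis pin, rad: 0 = upright (open), 1.5 = folded down flat (closed). It folds towards the lever's own +y, which with the bolt snug is the machine's left, along the beam; stays where it is left (0.15 N m)
- key_bow (a point): centre of the key's black bow, on the switch's vertical axis, 107 mm above the bench: a plate 26 mm wide (its own x), 8.5 mm thick (its own y), 26 mm high, above the grey pod (85 x 70 mm) at the machine's right; the pod's top is 75 mm and the steel bezel 80 mm above the bench
- key_switch (a joint): turn of the switch barrel with the key, rad: 0 = off, grows clockwise seen from above, 0.7 = run (stop); stays where it is left
- key (a joint): further turn of the key past run, rad: 0 = sprung back, 0.7 = start (stop), clockwise seen from above; a spring (0.07 to 0.13 N m) returns it to 0 when let go. Turning the key 1.4 rad clockwise from off goes through run to start
- sand_block_mid (a point): bystander: sanding block 39 x 72 x 27 mm lying on the bench; point at its centre
- drop_bottle_mid (a point): bystander: small dropper bottle, 32 mm in diameter, 88 mm high, standing; point half-way up
Mind the look-alikes: they are no part of the job. Leave any red look-alike of the part that bears tin_4_mid alone. What is shaped like the part that bears tin_1_mid but turquoise is not meant.

How it is judged (in metres and radians):
On the way, in this order (a step that is already met when the one before it is completed fails the run):
1. every tin present stands upright in a pocket of the tray (z of tin_1_mid in the frame of pocket_1 between 0.016 and 0.026 m and x of tin_1_mid in the frame of pocket_1 between -0.012 and 0.012 m and y of tin_1_mid in the frame of pocket_1 between -0.213 and 0.012 m and angle between each of tin_1_mid, tin_2_mid, tin_3_mid, tin_4_mid's own z axis and vertical below 0.1 rad and z of tin_2_mid in the frame of pocket_1 between 0.016 and 0.026 m and x of tin_2_mid in the frame of pocket_1 between -0.012 and 0.012 m and y of tin_2_mid in the frame of pocket_1 between -0.213 and 0.012 m and z of tin_3_mid in the frame of pocket_1 between 0.016 and 0.026 m and x of tin_3_mid in the frame of pocket_1 between -0.012 and 0.012 m and y of tin_3_mid in the frame of pocket_1 between -0.213 and 0.012 m and z of tin_4_mid in the frame of pocket_1 between 0.016 and 0.026 m and x of tin_4_mid in the frame of pocket_1 between -0.012 and 0.012 m and y of tin_4_mid in the frame of pocket_1 between -0.213 and 0.012 m), for 0.3 s.
2. the tray, with the tins in it, is pushed fully in (all of step 1 and value of joint tray below 0.004 m), for 0.2 s.
3. the bolt is screwed in until snug (all of step 2 and value of joint bolt above 12.36 rad), for 0.2 s.
4. the lever is folded closed with the bolt still snug (all of step 3 and value of joint lever above 1.38 rad), for 0.2 s.
5. the key is turned to start (value of joint tray below 0.004 m and value of joint bolt above 12.36 rad and value of joint lever above 1.38 rad and value of joint key_switch above 0.6 rad and value of joint key above 0.5 rad), for 0.1 s.
At the end, for the whole second after the job is handed in: Every tin present stands upright (0.1 rad) on the floor of a pocket; tray within 4 mm of fully in; bolt within 0.2 rad of its stop; lever folded past 1.38 rad; key has been past 0.5 rad towards start and is back within 0.1 rad of run, switch past 0.6 rad (all of step 4 and value of joint key_switch above 0.6 rad and value of joint key below 0.1 rad); the robot touches nothing.
It fails at once if the key is turned to start before the tray is in, the bolt snug and the lever folded (value of joint key above 0.4 rad and not (value of joint tray below 0.004 m and value of joint bolt above 12.36 rad and value of joint lever above 1.38 rad)).
It fails at once if one of the bystanders (sanding block, dropper bottle) is shoved more than 5 cm (distance of any of sand_block_mid, drop_bottle_mid from where it was at the start of the episode above 0.05 m).
Of tin_1, tin_2, tin_3, tin_4 only 2 to 4 are there at a start; the rules pass over those that are not, and their reading is None.
At some moment in a run one of tin_1, tin_2, tin_3, tin_4 may be knocked a few centimetres aside while the robot is not near it.
It also fails if it takes over 210 s, if anything falls off the work surface, if the arm or the gripper's body presses on something with over 40 N, if the wrist force passes 120 N, or if a joint passes its speed limit or range.

ROBOT

A 6-joint arm with a two-finger parallel gripper is mounted at the origin on the work surface; the furniture and walls round the work are solid. World frame = base frame: x ahead of the robot, y to its left, z up, the work surface at z = 0. Lengths are in mm, angles in rad, forces in N, time in s.
With the tool pointing down it reaches from about 375 to 900 mm from the base axis. Payload 3.1 kg.
Tool frame: the origin (TCP) lies on the centre line of the jaws, within the pads' length; the fingertips stand 8 mm ahead of it and the grasp point (between the pads) lies 11 mm behind it (bot.nose_length is the distance from the TCP to the fingertips, in mm); z points along the fingers, y is the direction in which the jaws open and shut (so a half turn about z gives the same grasp; the last joint's range is limited). The gripper opens to 85 mm and grips with 20 to 120 N. Pads are 22 mm wide; open, the fingers measure 114 mm over their backs; the gripper's body (76 mm by 85 mm) begins 54 mm behind the grasp point. The pads swing forward as they close: fully open they stand 13 mm farther back than shut.
Start: joints at [-1.492, 0.527, 1.433, -0, 1.181, -0.178], TCP at [159.371, -604.316, 239.31] pointing down, gripper open.
Joint ranges: [-3.08, 3.08], [-0.75, 2.2], [0.22, 2.44], [-1.43, 4.57], [0, 2.65], [-2.85, 2.85]. Speed limits (rad/s): [2.79, 2.79, 3.14, 3.14, 3.14, 3.14].

INTERFACE

Orientations are given as a unit quaternion [x, y, z, w].
In Python, from station import bot, eyes, workorder gives the robot as it stands.
- The arm moves only by the tool arm_command, never from a script. Its argument "commands" is a list of rows, each a list of 3 entries, a list of its own where there are three numbers: the shift along the tool's x, y, z in mm, then the turn, a rotation vector about the tool's x, y, z in degrees, then the finger opening in mm, from 0 to 85.4. A call has 1 to 8 rows; each row is the pose to reach, as a shift and turn from the pose measured when the call began, along the tool's axes at that moment; what a row does not reach only later rows make up. A row lasts 1/10 s, in which the tool goes at most 50 mm and 8.59 degrees, less where a joint would pass 70% of its speed; a pose out of reach is approached as far as the arm can. A call with a gripper value outside its range is refused whole. The fingers move at their own pace and stop on an object; "squeeze" is the grip in N (left out, the last holds). Time passes only in rows, so rows that repeat a pose let the fingers close. It gives the time, the measured TCP pose, the force and the opening at its end, in the units of the state.
- bot.sense(): the state, without advancing time (a new reading comes with each control period).
- eyes.grab_frame(name): name is "side" or "top"; returns (picture, depth): 480x640x3 uint8, blue, green, red; 480x640 float32, mm along the optical axis (not along the pixel's ray), 0 where there is no reading.
- eyes.calibration(name): a dict with "mtx" (3x3 intrinsics, pixels), "position" and "orientation" of the camera in the world. Camera axes: x right, y down, z forward; pixel columns grow to the right and rows downward; lengths in mm; the calibration is good to about 2 mm. A picture is of the moment at which its call begins. calibration takes no time and is no camera call.
- workorder.finish_job(): hands the job in, once; it reports no verdict.
Trained networks look in the newest picture that a camera, given by its name, has taken for a name from the list of things; names that differ only in an ending like _2 or _b are one class to them, and where a whole thing is asked for, a point or a joint stands for the part that bears it (a point fixed in the world has none). Each returns a list of dicts, best first, with "conf" (0 to 1); they miss things now and then, are a little off and sometimes report something else, mostly with a low value. They report only what shows in the picture. A call takes as long as a camera call. They do not tell look-alikes from the thing itself.
- eyes.boxes_of(camera, label): "location" ([column, row] in pixels, amid what is visible of it).
The state is a dict: "clock": time; "qpos": joint angles; "joint_vel": joint speeds; "tau": joint torques, N m; "eef_pos": TCP position; "orientation": TCP orientation; "ft_force": force on the tool from outside, world axes, zero at the start; "ft_torque": the same for the moment, N m; "opening": opening from 0.0 (shut) to 1.0 (fully open).
Only numpy, scipy, OpenCV 4.12 (cv2) and the standard library are available. Lean on these libraries where they do the work, as an engineer would, in place of code of your own. Each camera call takes 0.05 s, during which the arm holds its last target.

## Working session

There is one attempt and no reset: what is moved stays moved. The work goes in short steps, Python scripts to look and compute and a tool call to move; the robot and the scene stay as the last step left them, time stands still between calls to the robot, and variables do not carry over. Pictures are saved under pics/ and viewed, and the job is handed in when it is done.

Besides the shell and the picture viewer there is one more tool, called after "Request:" by a JSON object that holds its "op" and its "data", one argument or row to a line. arm_command: Moves the arm, as the interface text tells. Its arguments: {"type":"object","properties":{"commands":{"type":"array"},"squeeze":{"type":"number"}},"required":["commands"]}

```bash
ls; mkdir -p pics
cat > h.py <<'E'
import numpy as np, cv2
from scipy.spatial.transform import Rotation as R
from station import bot, eyes, workorder
def cal(n):
    c=eyes.calibration(n); return np.array(c["mtx"]),np.array(c["position"]),R.from_quat(c["orientation"]).as_matrix()
def cloud(n,depth):
    K,p,M=cal(n); v,u=np.mgrid[0:480,0:640]
    P=np.stack([(u-K[0,2])/K[0,0]*depth,(v-K[1,2])/K[1,1]*depth,depth],-1)
    return P@M.T+p
def px(n,X):
    K,p,M=cal(n); q=(np.asarray(X,float)-p)@M; q=q@K.T; return q[...,:2]/q[...,2:]
E
python3 - <<'E'
from h import *
for n in("side","top"):
    im,d=eyes.grab_frame(n); cv2.imwrite(f"pics/{n}0.png",im); np.save(f"{n}0.npy",d)
    c=eyes.calibration(n); print(n,c)
    for l in ("tin_1_mid","pocket_1","tray_handle","bolt_head","lever_mid","key_bow","sand_block_mid","drop_bottle_mid"):
        print(l,[(x["conf"],x["location"]) for x in eyes.boxes_of(n,l)])
print(bot.sense())
E
```

```text
pics
side {'mtx': array([[614.77360814,   0.        , 321.12165565],
       [  0.        , 614.77360814, 233.77245747],
       [  0.        ,   0.        ,   1.        ]]), 'position': array([  59.55896494,  948.20138004, 1148.69484096]), 'orientation': array([-0.20447624,  0.88415926, -0.40797878,  0.10002591])}
tin_1_mid [(0.84, [374.6, 185.6]), (0.54, [398.0, 206.0])]
pocket_1 [(0.62, [311.6, 291.7])]
tray_handle [(0.86, [311.8, 291.7])]
bolt_head [(0.59, [262.0, 241.0])]
lever_mid [(0.61, [261.0, 233.4]), (0.26, [277.2, 409.1])]
key_bow [(0.44, [333.6, 225.2])]
sand_block_mid [(0.67, [340.4, 360.5])]
drop_bottle_mid [(0.51, [391.4, 267.9])]
top {'mtx': array([[488.20931013,   0.        , 327.16167454],
       [  0.        , 488.20931013, 239.90344356],
       [  0.        ,   0.        ,   1.        ]]), 'position': array([ 477.91013187,  -64.97417963, 1363.00131642]), 'orientation': array([ 0.70701219, -0.70607266,  0.02755156, -0.02891502])}
tin_1_mid [(0.62, [488.2, 232.7]), (0.58, [468.0, 267.6])]
pocket_1 [(0.97, [304.8, 243.9]), (0.19, [380.6, 232.7])]
tray_handle [(0.72, [
[... 253 characters left out ...]
, [304.1, 242.0])]
{'clock': 0.9, 'qpos': array([-1.49151066e+00,  5.27486957e-01,  1.43267928e+00, -1.60591028e-06,
        1.18140989e+00, -1.78520392e-01]), 'joint_vel': array([ 0.00038906, -0.00016247, -0.00080547,  0.00059398,  0.00160629,
        0.00058976]), 'tau': array([ 4.70266950e-04, -4.42301023e+01, -1.78422314e+01, -1.81044647e-04,
        7.02002781e-04,  8.32182536e-06]), 'eef_pos': array([ 159.36445316, -604.32652697,  239.32503125]), 'orientation': array([ 9.91703463e-01,  1.28546651e-01, -1.15177205e-06,  8.21631025e-06]), 'ft_force': array([-0.82612861,  0.85929543, -0.98012851]), 'ft_torque': array([ 0.06449392, -0.00797824, -0.01703947]), 'opening': 1.0005686398259834}
```

View pics/side0.png

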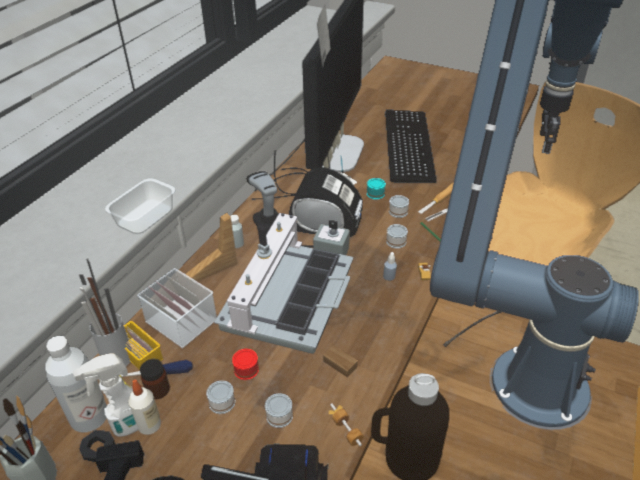

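View pics/top0.png

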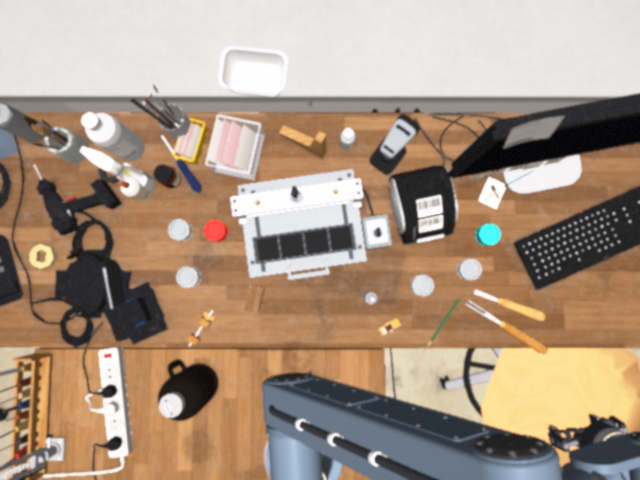

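The top view shows four steel tins at about (179,229), (187,277), (423,285) and (470,268). The red look-alike is at (215,231) and the turquoise one at (489,234). The shaker is at (305,225) with the tray out, and the key pod at (377,232).

Run:
```python
from h import *
im=cv2.imread("pics/top0.png"); d=np.load("top0.npy"); C=cloud("top",d)
for n,(u,v) in dict(t1=(179,229),t2=(187,277),t3=(423,285),t4=(470,268),red=(215,231),turq=(489,234),sand=(254,299),drop=(371,298)).items():
    w=C[v-14:v+15,u-14:u+15].reshape(-1,3); 
    z=w[:,2]; s=w[(z>np.percentile(z,90)-6)&(z>15)]
    print(n,C[v,u].round(1),len(s),s.mean(0).round(1) if len(s) else '', ((s.max(0)+s.min(0))/2).round(1) if len(s) else '',np.median(z).round(1))
# enlarged machine
cv2.imwrite("pics/mach0.png",cv2.resize(im[160:300,220:410],None,fx=4,fy=4,interpolation=cv2.INTER_CUBIC))
im=cv2.imread("pics/side0.png")
cv2.imwrite("pics/machs0.png",cv2.resize(im[150:360,200:420],None,fx=2.8,fy=2.8,interpolation=cv2.INTER_CUBIC))
z=C[...,2]
zc=np.clip(z,0,255).astype(np.uint8)
cv2.imwrite("pics/z0.png",cv2.applyColorMap(cv2.resize(zc[160:300,220:410],None,fx=4,fy=4,interpolation=cv2.INTER_NEAREST),cv2.COLORMAP_JET))
```

```text
t1 [613.5 342.5  36.6] 301 [612.3 340.8  47.8] [559.3 152.8 698.8] 4.2
t2 [482.7 316.6  39.4] 312 [484.5 316.3  42.9] [485.5 139.5 698.6] 3.3
t3 [ 462.  -321.9   35.5] 321 [ 463.3 -316.3   64.2] [ 462.1 -207.   699.1] 3.1
t4 [ 508.1 -449.4   37.8] 329 [ 505.9 -447.8   51.4] [ 505.2 -272.2  699. ] 4.8
red [607.8 243.3  39.3] 301 [610.5 241.8  51.6] [558.  103.1 698.5] 3.1
turq [ 600.5 -502.4   40.1] 327 [ 600.5 -499.7   55.4] [ 554.3 -299.1  699. ] 6.4
sand [423.4 136.3  27.6] 352 [426.  135.1  40.6] [433.   49.6 692.1] 3.8
drop [ 428.7 -176.7   84.4] 111 [ 430.1 -177.3   80.3] [ 445.9 -130.8  702. ] -0.3
```

View pics/mach0.png

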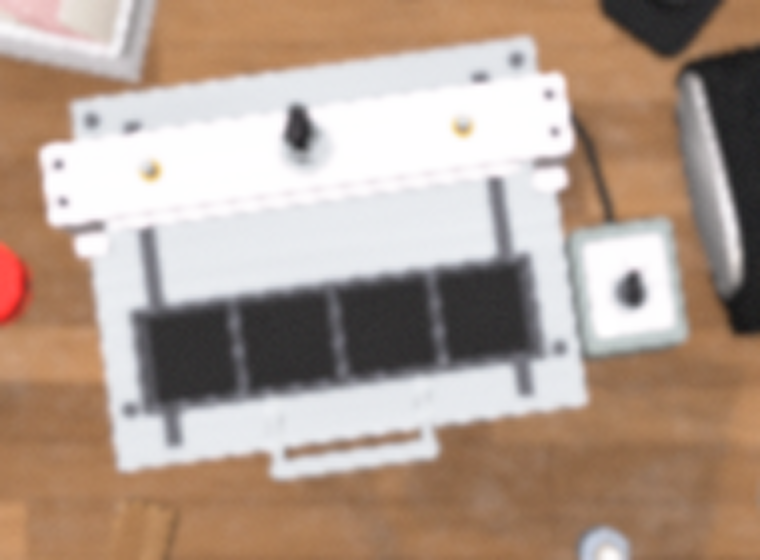

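View pics/machs0.png

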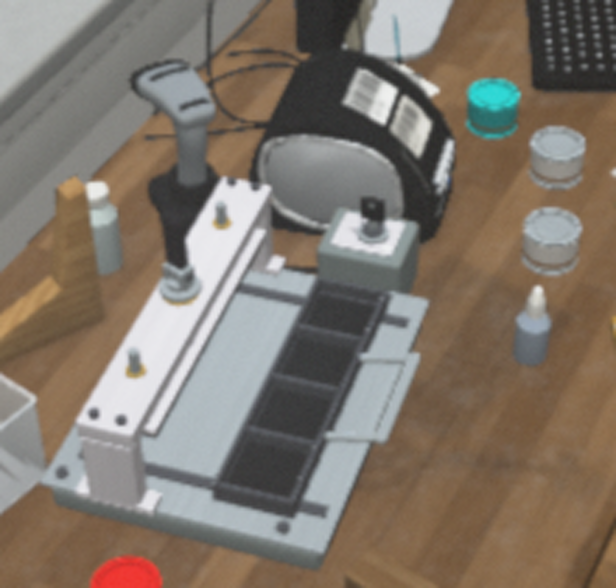

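View pics/z0.png

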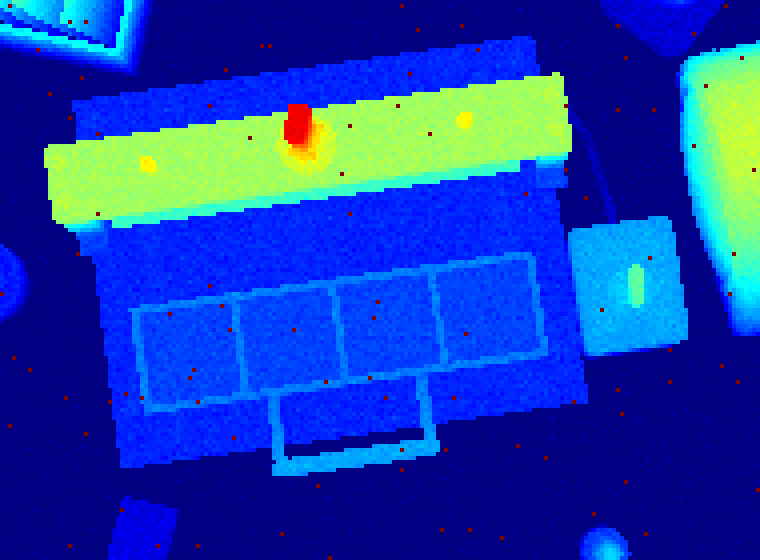

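```bash
cat >> h.py <<'E'
def tins(n,C,zlo=30,zhi=48,cent=((613,342),(483,317),(462,-320),(507,-448))):
    out=[]
    for c in cent:
        m=(C[...,2]>zlo)&(C[...,2]<zhi)&(np.hypot(C[...,0]-c[0],C[...,1]-c[1])<45)
        P=C[m]; Q=P[P[:,2]>np.median(P[:,2])-6]
        (cx,cy),r=cv2.minEnclosingCircle(np.float32(Q[:,:2]))
        out.append((round(cx,1),round(cy,1),round(r,1),Q[:,:2].mean(0).round(1),Q[:,2].mean().round(1),len(Q)))
    return out
def rect(C,zlo,zhi,x0,x1,y0,y1):
    m=(C[...,2]>zlo)&(C[...,2]<zhi)&(C[...,0]>x0)&(C[...,0]<x1)&(C[...,1]>y0)&(C[...,1]<y1)
    P=C[m]; r=cv2.minAreaRect(np.float32(P[:,:2]))
    return r,P[:,2].mean(),len(P),cv2.boxPoints(r).round(1).tolist()
E
python3 - <<'E'
from h import *
for n in("top","side"):
    C=cloud(n,np.load(n+"0.npy")); print(n)
    for t in tins(n,C): print(t)
    print("beam",rect(C,131,146,600,720,-160,200))
    print("base",rect(C,36,47,500,760,-150,200))
    print("trayrim",rect(C,59,68,535,640,-110,170))
    print("bar",rect(C,64,76,455,515,-50,110))
    print("pod",rect(C,70,83,540,670,-200,-105))
    print("key",rect(C,92,125,540,670,-200,-105))
    print("bolt", rect(C,143,160,610,720,0,60))
    print("lever", rect(C,175,240,610,720,0,60))
    print("levertop", rect(C,219,240,610,720,0,60))
E
```

```text
top
(614.1, 342.7, 29.2, array([613.4, 343.1]), np.float64(38.3), 340)
(484.6, 316.6, 28.8, array([484.7, 317.2]), np.float64(38.1), 345)
(463.3, -321.5, 28.8, array([ 463.1, -321. ]), np.float64(39.0), 346)
(506.4, -451.6, 29.2, array([ 506.2, -451.5]), np.float64(39.0), 348)
beam (((686.703369140625, 15.385498046875), (51.084346771240234, 333.7950134277344), 8.369417190551758), np.float64(136.91556398650582), 2223, [[637.0999755859375, 176.8000030517578], [685.7000122070312, -153.5], [736.2999877929688, -146.0], [687.7000122070312, 184.1999969482422]])
base (((630.9765014648438, 16.43310546875), (258.1448974609375, 331.69122314453125), 0.045962877571582794), np.float64(41.586118364205255), 5151, [[501.79998779296875, 182.1999969482422], [502.0, -149.5], [760.2000122070312, -149.3000030517578], [759.9000244140625, 182.39999389648438]])
trayrim (((568.2554321289062, 10.233779907226562), (82.80432891845703, 248.97207641601562), 8.044512748718262), np.float64(63.02100698129426), 436, [[509.79998779296875, 127.69999694824219], [544.7000122070312, -118.80000305175781], [626.7000122070312
[... 4031 characters left out ...]
.400000095367432], [698.7999877929688, -1.0], [709.0, 53.70000076293945], [663.5999755859375, 62.099998474121094]])
lever (((685.8579711914062, 18.8492431640625), (18.040515899658203, 27.744108200073242), 83.2094497680664), np.float64(206.82863856978537), 170, [[671.0, 11.5], [698.5999755859375, 8.300000190734863], [700.7000122070312, 26.200000762939453], [673.0999755859375, 29.399999618530273]])
levertop (((685.9168701171875, 19.258459091186523), (15.13233470916748, 26.40691566467285), 65.63378143310547), np.float64(227.18270814638078), 57, [[670.7999877929688, 17.799999237060547], [694.7999877929688, 6.900000095367432], [701.0999755859375, 20.700000762939453], [677.0, 31.600000381469727]])
```

```bash
python3 - <<'E'
from h import *
yaw=np.radians(8.4); M=np.array([[np.cos(yaw),-np.sin(yaw)],[np.sin(yaw),np.cos(yaw)]])
for n,o in(("top",(686.7,15.4)),("side",(684.5,18.3))):
    C=cloud(n,np.load(n+"0.npy")); 
    q=(C[...,:2]-np.array([686,16.5]))@M
    m=(C[...,2]>59)&(C[...,2]<69)&(abs(q[...,1])<150)&(q[...,0]>-190)&(q[...,0]<-35)
    P=q[m]; print(n,len(P))
    for k in (0,1):
        h,e=np.histogram(P[:,k],bins=np.arange(-190,150,4)); print(k,[(int(a),int(b)) for a,b in zip(e,h) if b>6])
    w=P[(P[:,0]>-160)&(abs(P[:,1])<150)]
    for name,a in(("front x",w[(w[:,0]<-135)&(abs(w[:,1])>50)][:,0]),("back",w[w[:,0]>-90][:,0]),("left",w[w[:,1]>125][:,1]),("right",w[w[:,1]<-125][:,1])): print(name,np.median(a).round(1),a.min().round(1),a.max().round(1),len(a))
    # slope check of back wall
    b=w[w[:,0]>-95]; print("slope deg",np.degrees(np.polyfit(b[:,1],b[:,0],1)[0]).round(2))
    r=cv2.minAreaRect(np.float32(w)); print(r)
E
python3 -c "
from h import *
print(bot.nose_length)"
```

```text
top 637
0 [(-182, 7), (-178, 7), (-174, 8), (-170, 8), (-166, 9), (-162, 9), (-158, 7), (-150, 82), (-146, 97), (-142, 16), (-138, 13), (-134, 13), (-130, 12), (-126, 12), (-122, 14), (-118, 15), (-114, 13), (-110, 12), (-106, 13), (-102, 13), (-98, 14), (-94, 14), (-90, 15), (-86, 12), (-82, 130), (-78, 58)]
1 [(-138, 31), (-134, 19), (-98, 7), (-90, 7), (-74, 10), (-70, 37), (-66, 9), (-58, 11), (-54, 19), (-50, 21), (-6, 21), (-2, 30), (18, 7), (42, 10), (46, 26), (50, 15), (62, 30), (66, 21), (70, 7), (122, 7), (126, 9), (130, 37), (134, 10)]
front x -145.5 -159.9 -135.0 138
back -79.4 -89.8 -75.9 215
left 132.0 126.6 135.4 56
right -134.3 -137.7 -125.3 55
slope deg 0.08
((-118.04261779785156, -1.1560211181640625), (273.1429138183594, 83.90974426269531), 89.88038635253906)
side 858
0 [(-178, 7), (-170, 8), (-166, 8), (-162, 8), (-158, 8), (-154, 18), (-150, 137), (-146, 71), (-142, 20), (-138, 29), (-134, 23), (-130, 28), (-126, 23), (-122, 27), (-118, 26), (-114, 27), (-110, 22), (-106, 22), (-102, 30), (-98, 26), (-94, 25), (-90, 29), (-86, 74), (-82, 134), (-78, 15)]
1 [(-138, 18), (-134, 36), (-130, 17), (-98, 7), (-90, 10), (-82, 9), (-74, 7), (-70, 22), (-66, 41), (-62, 23), (-54, 15), (-50, 13), (-46, 17), (-42, 7), (-30, 10), (-10, 7), (-6, 11), (-2, 34), (2, 51), (6, 12), (18, 10), (30, 10), (38, 11), (46, 11), (50, 26), (54, 12), (62, 17), (66, 40), (70, 37), (74, 11), (82, 8), (90, 7), (106, 9), (110, 8), (114, 7), (118, 7), (122, 8), (126, 8), (130, 25), (134, 50), (138, 30)]
front x -146.5 -158.7 -135.1 186
back -81.5 -89.7 -76.3 252
left 135.9 125.5 140.2 116
right -132.1 -139.1 -125.3 74
slope deg 0.17
((-117.7050552368164, 0.540069580078125), (279.42169189453125, 82.28266143798828), 89.859130859375)
8.0
```

```bash
cat >> h.py <<'E'
def plan(x,y,z,yaw=8.4):
    s=bot.sense(); T=R.from_quat(s["orientation"]); a=np.radians(yaw)
    Y=np.array([np.cos(a),np.sin(a),0]); Z=np.array([0,0,-1.]); X=np.cross(Y,Z)
    T2=R.from_matrix(np.stack([X,Y,Z],1))
    print("shift",T.inv().apply(np.array([x,y,z])-s["eef_pos"]).round(1),"turn",(T.inv()*T2).as_rotvec(degrees=True).round(1),"open",round(s["opening"],3),"q",np.degrees(s["qpos"]).round(0),"t",s["clock"])
E
python3 - <<'E'
from h import *
plan(505.5,-451,160)
E
```

```text
shift [373.8 -60.   79.3] turn [  0.    0.  -83.6] open 1.001 q [-85.  30.  82.  -0.  68. -10.] t 0.9
```

Request:
{"op": "arm_command", "data": {
  "commands": [
    [[47,-8,10],[0,0,-8],85],
    [[94,-15,20],[0,0,-16],85],
    [[140,-22,30],[0,0,-24],85],
    [[187,-30,40],[0,0,-32],85],
    [[234,-37,50],[0,0,-40],85],
    [[280,-45,60],[0,0,-48],85],
    [[327,-52,70],[0,0,-56],85],
    [[374,-60,79],[0,0,-64],85]
  ],
  "squeeze": 40
}}

```text
clock: 1.7
eef_pos: [507.4, -450.1, 159.9]
orientation: [0.771, 0.637, -0.0, 0.0]
ft_force: [0.4, -0.9, -0.1]
opening: 0.996
```

Run:
```python
from h import *
plan(505.5,-451,120)
```

```text
shift [-1.3 -1.7 39.9] turn [ -0.    0.  -19.3] open 0.996 q [-51.  39.  78.  -0.  63. -40.] t 1.7
```

Request:
{"op": "arm_command", "data": {
  "commands": [
    [[-1,-2,30],[0,0,-8],85],
    [[-1,-2,50],[0,0,-16],85],
    [[-1,-2,80],[0,0,-19.3],85],
    [[-1.3,-1.7,110],[0,0,-19.3],85],
    [[-1.3,-1.7,132],[0,0,-19.3],85],
    [[-1.3,-1.7,132],[0,0,-19.3],85]
  ]
}}

```text
clock: 2.3
eef_pos: [503.7, -448.9, 24.1]
orientation: [0.653, 0.757, 0.001, -0.004]
ft_force: [-0.2, -0.1, 0.1]
opening: 0.997
```

Run:
```python
from h import *
plan(505.5,-451,28)
im,d=eyes.grab_frame("side"); x=px("side",[505,-451,20]).astype(int); print(x)
cv2.imwrite("pics/g1.png",cv2.resize(im[x[1]-80:x[1]+80,x[0]-100:x[0]+100],None,fx=4,fy=4))
```

```text
shift [-2.4  1.5 -3.9] turn [-0.2 -0.4 -0. ] open 0.997 q [-51.  49.  82.  -0.  49. -60.] t 2.3
[398 206]
```

View pics/g1.png

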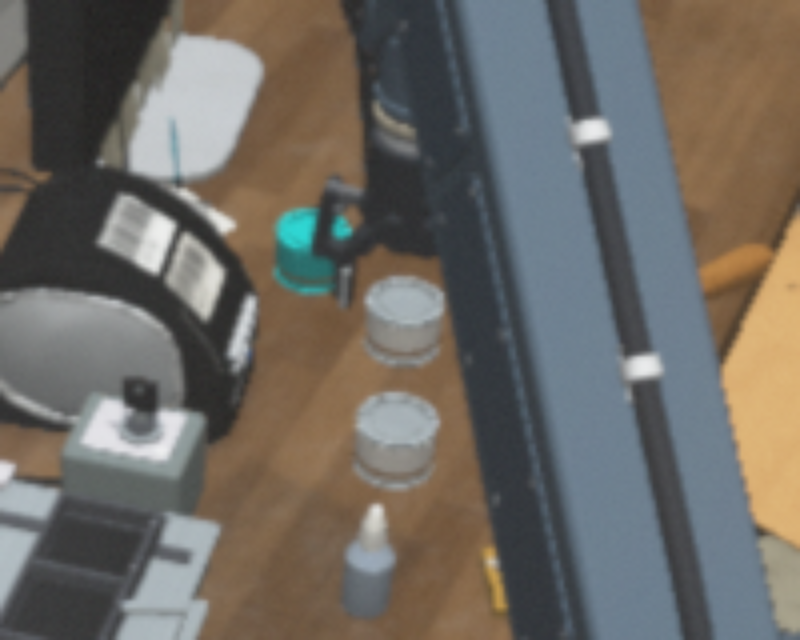

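The picture shows the tin at (404,320) in the crop, between the fingers, as expected, so I'm closing on it.

Request:
{"op": "arm_command", "data": {
  "commands": [
    [[-2.4,1.5,-2],[-0.2,-0.4,0],85],
    [[-2.4,1.5,-2],[-0.2,-0.4,0],50],
    [[-2.4,1.5,-2],[-0.2,-0.4,0],50],
    [[-2.4,1.5,-2],[-0.2,-0.4,0],50],
    [[-2.4,1.5,-2],[-0.2,-0.4,0],50],
    [[-2.4,1.5,-2],[-0.2,-0.4,0],50],
    [[-2.4,1.5,-2],[-0.2,-0.4,0],50],
    [[-2.4,1.5,-2],[-0.2,-0.4,0],50]
  ],
  "squeeze": 40
}}

```text
clock: 3.15
eef_pos: [507.3, -453.2, 30.2]
orientation: [0.653, 0.757, -0.001, 0.004]
ft_force: [-0.3, 0.5, 6.3]
opening: 0.638
```

Run:
```python
from h import *
s=bot.sense();print(s["opening"]*85.4,s["eef_pos"],s["ft_force"])
plan(588.4,-99.5,150)
```

```text
54.46308925829083 [ 507.32069422 -453.21723362   30.16765395] [-0.2631444   0.51551301  6.32647976]
shift [ 337.3  132.2 -121.7] turn [ 0.2  0.4 -0. ] open 0.638 q [-51.  49.  81.  -0.  49. -60.] t 3.15
```

Request:
{"op": "arm_command", "data": {
  "commands": [
    [[0,0,-30],[0.2,0.4,0],50],
    [[0,0,-60],[0.2,0.4,0],50],
    [[0,0,-90],[0.2,0.4,0],50],
    [[0,0,-120],[0.2,0.4,0],50],
    [[0,0,-140],[0.2,0.4,0],50],
    [[0,0,-140],[0.2,0.4,0],50],
    [[0,0,-140],[0.2,0.4,0],50]
  ]
}}

```text
clock: 3.85
eef_pos: [506.4, -451.9, 169.8]
orientation: [0.653, 0.757, 0.0, -0.0]
ft_force: [-0.0, 0.4, -2.4]
opening: 0.635
```

Run:
```python
from h import *
s=bot.sense();print(s["opening"]*85.4,s["eef_pos"],s["ft_force"])
plan(588.4,-99.5,170)
```

```text
54.249227529845605 [ 506.42723185 -451.94012511  169.83917678] [-0.01071614  0.39972126 -2.37384863]
shift [336.7 132.6   0. ] turn [-0. -0. -0.] open 0.635 q [-51.  39.  77.  -0.  64. -60.] t 3.85
```

Request:
{"op": "arm_command", "data": {
  "commands": [
    [[45,18,0],[0,0,0],50],
    [[90,36,0],[0,0,0],50],
    [[135,54,0],[0,0,0],50],
    [[180,71,0],[0,0,0],50],
    [[225,89,0],[0,0,0],50],
    [[270,107,0],[0,0,0],50],
    [[315,125,0],[0,0,0],50],
    [[336.7,132.6,0],[0,0,0],50]
  ]
}}

```text
clock: 4.65
eef_pos: [587.2, -94.8, 167.7]
orientation: [0.652, 0.758, -0.0, -0.003]
ft_force: [0.2, -0.7, -0.9]
opening: 0.636
```

Request:
{"op": "arm_command", "data": {
  "commands": [
    [[0,0,0],[0,0,0],50],
    [[0,0,0],[0,0,0],50]
  ]
}}

```text
clock: 4.85
eef_pos: [585.8, -93.7, 165.7]
orientation: [0.652, 0.759, -0.001, -0.005]
ft_force: [0.3, -0.0, -1.4]
opening: 0.636
```

Run:
```python
from h import *
plan(588.4,-99.5,82)
s=bot.sense();e=s["eef_pos"];print(e)
for n in("side","top"):
    im,d=eyes.grab_frame(n); np.save(n+"1.npy",d); x=px(n,e-[0,0,9]); print(n,x); x=x.astype(int)
    y0=max(0,x[1]-90);x0=max(0,x[0]-110)
    cv2.imwrite(f"pics/h1{n}.png",cv2.resize(im[y0:y0+180,x0:x0+220],None,fx=3.3,fy=3.3))
```

```text
shift [-6.6  2.5 83.6] turn [-0.5 -0.3  0.3] open 0.636 q [-20.  33.  90.   0.  57. -29.] t 4.85
[585.77587476 -93.69989604 165.7065589 ]
side [321.13592681 234.1655183 ]
top [339.71458005 235.37549506]
```

View pics/h1side.png

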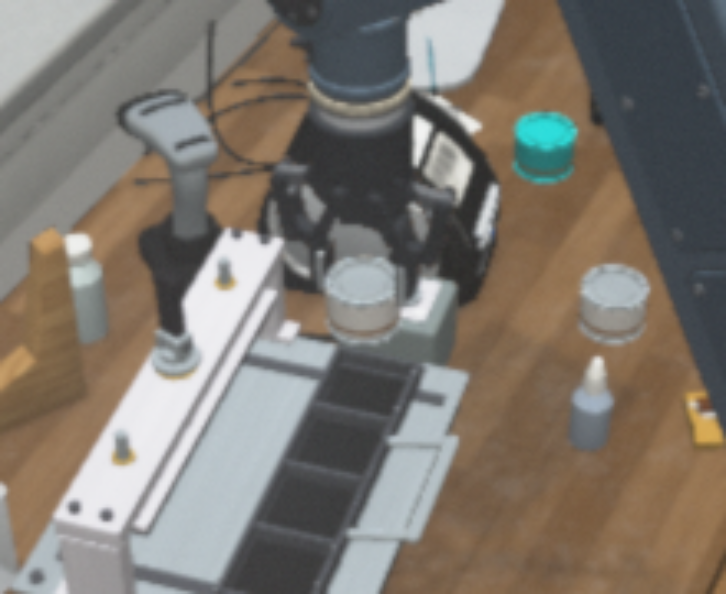

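View pics/h1top.png

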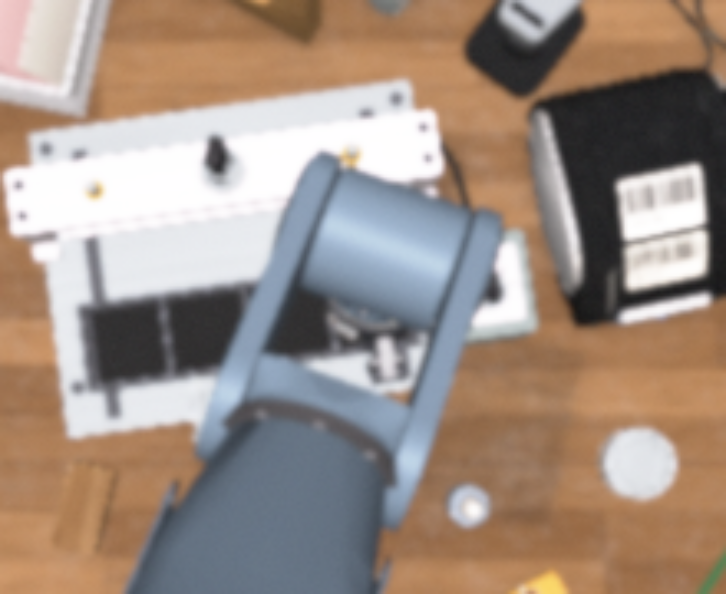

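The gripped tin hangs level at (360,295) in the side crop. The arm overshoots by a few mm, so I'll let it settle and then measure how the tin sits in the hand.

Request:
{"op": "arm_command", "data": {
  "commands": [
    [[-6.6,2.5,30],[-0.5,-0.3,0.3],50],
    [[-6.6,2.5,40],[-0.5,-0.3,0.3],50],
    [[-6.6,2.5,40],[-0.5,-0.3,0.3],50],
    [[-6.6,2.5,40],[-0.5,-0.3,0.3],50],
    [[-6.6,2.5,40],[-0.5,-0.3,0.3],50],
    [[-6.6,2.5,40],[-0.5,-0.3,0.3],50],
    [[-6.6,2.5,40],[-0.5,-0.3,0.3],50],
    [[-6.6,2.5,40],[-0.5,-0.3,0.3],50]
  ]
}}

```text
clock: 5.75
eef_pos: [589.9, -101.7, 127.0]
orientation: [0.654, 0.756, 0.001, 0.001]
ft_force: [-0.0, 0.3, -1.2]
opening: 0.636
```

Run:
```python
from h import *
s=bot.sense();e=s["eef_pos"];print(e,s["joint_vel"].round(3))
plan(588.4,-99.5,82)
n="side"
im,d=eyes.grab_frame(n); C=cloud(n,d); np.save("side2.npy",d); cv2.imwrite("pics/side2.png",im)
q=np.hypot(C[...,0]-e[0],C[...,1]-e[1])
for z0 in range(60,170,8):
    m=(q<45)&(C[...,2]>z0)&(C[...,2]<z0+8); print(z0,m.sum(),C[m].mean(0).round(1) if m.any() else '')
```

```text
[ 589.89815231 -101.6686879   127.04545036] [-0.     0.005  0.003 -0.    -0.001 -0.   ]
shift [ 2.4 -1.3 45. ] turn [ 0.2  0.1 -0.2] open 0.636 q [-20.  36.  92.   0.  52. -29.] t 5.75
60 109 [583.6 -90.3  64.2]
68 20 [586.  -88.1  69.5]
76 0 
84 0 
92 4 [583.5 -78.3  98.4]
100 49 [576.7 -81.8 103.9]
108 52 [579.6 -78.8 112.3]
116 51 [578.4 -78.2 119.8]
124 60 [582.2 -82.7 128.2]
132 232 [587.5 -97.1 137.1]
140 109 [588.4 -93.9 142.2]
148 40 [588.1 -96.5 151.9]
156 28 [590.7 -96.9 160.2]
164 33 [592.8 -93.8 168.3]
```

Run:
```python
from h import *
C=cloud("side",np.load("side2.npy")); e=bot.sense()["eef_pos"]; print(e)
for zz in((132,145),(134,143)): print(tins("side",C,*zz,cent=((e[0],e[1]),)))
m=(np.hypot(C[...,0]-e[0],C[...,1]-e[1])<34)&(C[...,2]>132)&(C[...,2]<143)
P=C[m]; r=cv2.minAreaRect(np.float32(P[:,:2])); print(r)
C0=cloud("side",np.load("side0.npy"))
for c in((612,344),(482,318.7)):
    m=(np.hypot(C0[...,0]-c[0],C0[...,1]-c[1])<34)&(C0[...,2]>35)&(C0[...,2]<46);print(cv2.minAreaRect(np.float32(C0[m][:,:2])))
plan(588.4,-99.5,82)
```

```text
[ 589.8467084 -101.6530758  126.9359351]
[(587.9, -99.1, 40.6, array([587.9, -96.4]), np.float64(138.6), 322)]
[(587.9, -99.1, 40.6, array([588.3, -97.2]), np.float64(138.7), 290)]
((590.1504516601562, -96.1203384399414), (56.12875747680664, 58.6615104675293), 43.102012634277344)
((611.1719970703125, 345.32177734375), (57.36040496826172, 57.168087005615234), 5.107849597930908)
((482.3416442871094, 318.78656005859375), (57.66258239746094, 57.15645980834961), 87.96558380126953)
shift [ 2.4 -1.2 44.9] turn [ 0.2  0.  -0.2] open 0.635 q [-20.  36.  92.   0.  52. -29.] t 5.8
```

Request:
{"op": "arm_command", "data": {
  "commands": [
    [[0,-1.5,10],[0.2,0,-0.2],50],
    [[0,-1.5,20],[0.2,0,-0.2],50],
    [[0,-1.5,27],[0.2,0,-0.2],50],
    [[0,-1.5,27],[0.2,0,-0.2],50],
    [[0,-1.5,27],[0.2,0,-0.2],50],
    [[0,-1.5,27],[0.2,0,-0.2],50],
    [[0,-1.5,27],[0.2,0,-0.2],50]
  ]
}}

```text
clock: 6.5
eef_pos: [588.7, -102.0, 100.3]
orientation: [0.653, 0.757, -0.0, 0.0]
ft_force: [-0.1, -0.3, -0.9]
opening: 0.643
```

Run:
```python
from h import *
im,d=eyes.grab_frame("side"); C=cloud("side",d); x=px("side",[588,-100,70]).astype(int)
cv2.imwrite("pics/pl1.png",cv2.resize(im[x[1]-60:x[1]+60,x[0]-80:x[0]+80],None,fx=5,fy=5,interpolation=cv2.INTER_CUBIC))
plan(588.4,-102,80)
print(bot.sense()["eef_pos"])
```

```text
shift [ 0.  -0.3 20.3] turn [-0.   0.1  0. ] open 0.641 q [-21.  39.  93.  -0.  49. -29.] t 6.55
[ 588.71276834 -101.9689714   100.2821968 ]
```

View pics/pl1.png

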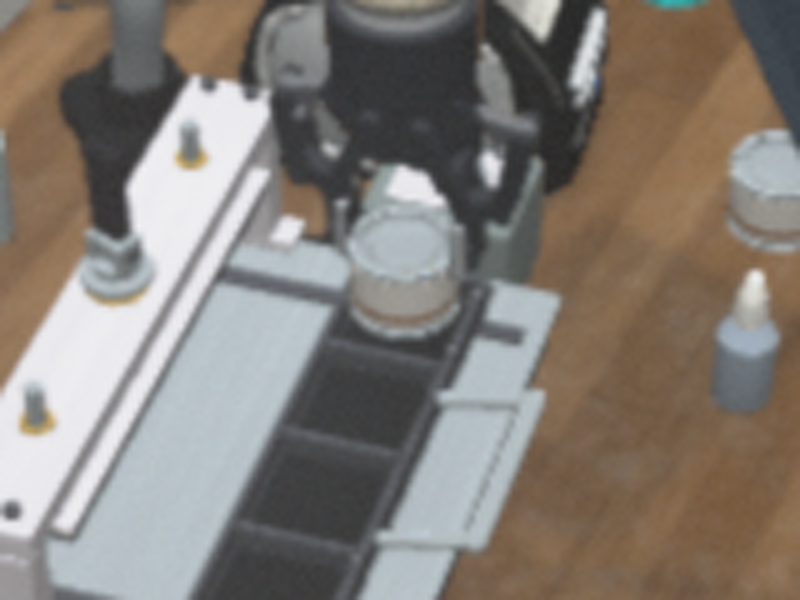

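The tin at (405,275) is right over the end pocket, so I'm lowering it gently.

Request:
{"op": "arm_command", "data": {
  "commands": [
    [[0,-0.3,6],[0,0,0],50],
    [[0,-0.3,12],[0,0,0],50],
    [[0,-0.3,16],[0,0,0],50],
    [[0,-0.3,19],[0,0,0],50],
    [[0,-0.3,19],[0,0,0],50],
    [[0,-0.3,19],[0,0,0],50],
    [[0,-0.3,19],[0,0,0],50]
  ]
}}

```text
clock: 7.25
eef_pos: [588.6, -102.1, 81.4]
orientation: [0.653, 0.757, -0.0, 0.001]
ft_force: [0.3, 0.2, -1.2]
opening: 0.639
```

Request:
{"op": "arm_command", "data": {
  "commands": [
    [[0,0,1.5],[0,0,0],50],
    [[0,0,1.5],[0,0,0],50],
    [[0,0,1.5],[0,0,0],62],
    [[0,0,1.5],[0,0,0],72],
    [[0,0,1.5],[0,0,0],74],
    [[0,0,1.5],[0,0,0],74]
  ]
}}

```text
clock: 7.85
eef_pos: [588.7, -102.2, 80.1]
orientation: [0.653, 0.757, -0.0, 0.001]
ft_force: [-0.7, 0.1, -0.5]
opening: 0.866
```

Run:
```python
from h import *
im,d=eyes.grab_frame("side"); C=cloud("side",d); x=px("side",[588,-100,70]).astype(int)
cv2.imwrite("pics/pl2.png",cv2.resize(im[x[1]-60:x[1]+60,x[0]-80:x[0]+80],None,fx=5,fy=5,interpolation=cv2.INTER_CUBIC))
print(tins("side",C,82,98,cent=((588,-100),)))
s=bot.sense(); print(s["eef_pos"],s["opening"],s["ft_force"])
```

```text
[(587.2, -95.4, 43.7, array([587.6, -97.4]), np.float64(90.6), 323)]
[ 588.66905439 -102.11133988   80.0446951 ] 0.8674102138776004 [-0.62576567 -0.13805568 -0.0239829 ]
```

View pics/pl2.png

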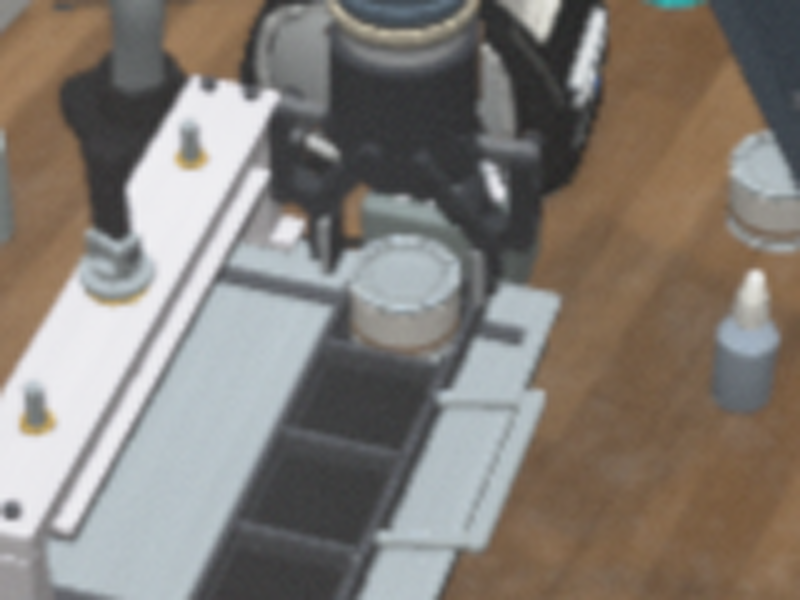

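The tin is seated at (405,290) in the crop, with its lid at about 91 mm as it should be. Next is tin 3.

Request:
{"op": "arm_command", "data": {
  "commands": [
    [[0,0,-30],[0,0,0],75],
    [[0,0,-70],[0,0,0],80],
    [[0,0,-90],[0,0,0],84],
    [[-50,-30,-90],[0,0,0],84],
    [[-98,-50,-90],[0,0,0],84],
    [[-98,-50,-90],[0,0,0],84],
    [[-98,-50,-90],[0,0,0],84],
    [[-98,-50,-90],[0,0,0],84]
  ]
}}

```text
clock: 8.7
eef_pos: [553.4, -205.6, 170.0]
orientation: [0.653, 0.757, -0.0, 0.0]
ft_force: [0.7, -0.1, 0.7]
opening: 0.985
```

Run:
```python
from h import *
for n in("side","top"):
    im,d=eyes.grab_frame(n); C=cloud(n,d); print(n,tins(n,C,cent=((462,-320),))); cv2.imwrite(f"pics/b{n}.png",im)
    print(tins(n,C,82,98,cent=((588,-100),)))
plan(463,-320,150)
```

```text
side [(463.4, -317.4, 32.1, array([ 461.7, -318.1]), np.float64(41.5), 245)]
[(587.4, -97.4, 32.0, array([586.9, -97.2]), np.float64(90.3), 299)]
top [(462.2, -323.9, 28.4, array([ 459.1, -330.2]), np.float64(38.8), 206)]
[(588.8, -100.6, 28.5, array([ 588.6, -100.4]), np.float64(87.6), 366)]
shift [-100.6 -106.7   20. ] turn [-0.   0.   0.1] open 0.984 q [-31.  33.  91.  -0.  56. -40.] t 8.8
```

View pics/btop.png

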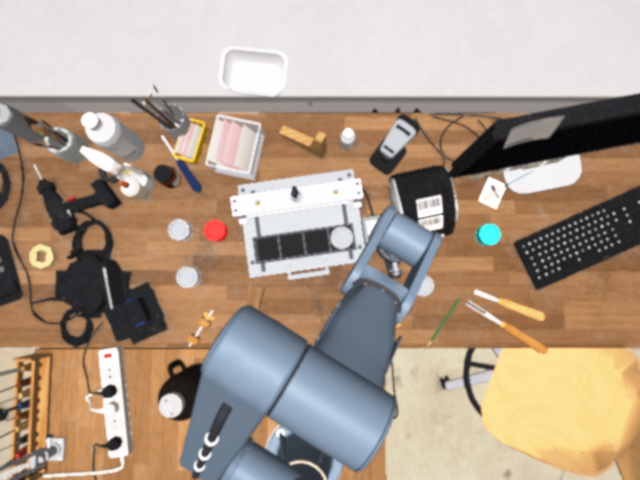

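The tin shows at (342,238) in its pocket, and the others haven't moved: tins 1 and 2 at (179,229) and (187,277), tin 3 at (425,285).

Request:
{"op": "arm_command", "data": {
  "commands": [
    [[-34,-36,7],[0,0,0],85],
    [[-67,-71,14],[0,0,0],85],
    [[-100.6,-106.7,20],[0,0,0],85],
    [[-100.6,-106.7,60],[0,0,0],85],
    [[-100.6,-106.7,100],[0,0,0],85],
    [[-100.6,-106.7,140],[0,0,0],85],
    [[-100.6,-106.7,140],[0,0,0],85],
    [[-100.6,-106.7,140],[0,0,0],85]
  ]
}}

```text
clock: 9.6
eef_pos: [463.3, -318.8, 29.7]
orientation: [0.652, 0.758, -0.0, -0.001]
ft_force: [-0.4, 0.5, 0.5]
opening: 0.999
```

Request:
{"op": "arm_command", "data": {
  "commands": [
    [[0,0,0],[0,0,0],85],
    [[0,0,0],[0,0,0],85],
    [[0,0,0],[0,0,0],85]
  ]
}}

```text
clock: 9.9
eef_pos: [464.5, -319.5, 31.8]
orientation: [0.652, 0.758, -0.0, 0.001]
ft_force: [-0.4, -0.5, 0.1]
opening: 0.99
```

Run:
```python
from h import *
plan(463,-320,29)
```

```text
shift [-0.3 -1.5  2.8] turn [0.1 0.1 0.3] open 0.99 q [-46.  43.  99.  -0.  37. -55.] t 9.9
```

Request:
{"op": "arm_command", "data": {
  "commands": [
    [[-0.3,-1.5,2],[0,0,0.3],85],
    [[-0.3,-1.5,2],[0,0,0.3],85],
    [[-0.3,-1.5,2],[0,0,0.3],50],
    [[-0.3,-1.5,2],[0,0,0.3],50],
    [[-0.3,-1.5,2],[0,0,0.3],50],
    [[-0.3,-1.5,2],[0,0,0.3],50],
    [[-0.3,-1.5,2],[0,0,0.3],50],
    [[-0.3,-1.5,2],[0,0,0.3],50]
  ]
}}

```text
clock: 10.7
eef_pos: [463.0, -320.1, 30.1]
orientation: [0.654, 0.757, -0.0, 0.001]
ft_force: [-1.0, -0.2, 4.9]
opening: 0.642
```

Request:
{"op": "arm_command", "data": {
  "commands": [
    [[0,0,-30],[0,0,0],50],
    [[0,0,-60],[0,0,0],50],
    [[0,0,-100],[0,0,0],50],
    [[0,0,-140],[0,0,0],50],
    [[0,0,-140],[0,0,0],50],
    [[0,0,-140],[0,0,0],50],
    [[0,0,-140],[0,0,0],50]
  ]
}}

```text
clock: 11.4
eef_pos: [461.7, -318.7, 168.4]
orientation: [0.654, 0.757, -0.0, -0.001]
ft_force: [0.1, 0.2, -2.6]
opening: 0.638
```

Run:
```python
from h import *
plan(578.5,-35,170)
```

```text
shift [263.7 156.8  -1.5] turn [-0.1 -0.1 -0. ] open 0.638 q [-46.  31.  95.  -0.  54. -54.] t 11.4
```

Request:
{"op": "arm_command", "data": {
  "commands": [
    [[40,24,0],[0,0,0],50],
    [[80,48,0],[0,0,0],50],
    [[120,72,0],[0,0,0],50],
    [[160,96,0],[0,0,0],50],
    [[200,120,0],[0,0,0],50],
    [[240,143,0],[0,0,0],50],
    [[264,156.5,0],[0,0,0],50],
    [[264,156.5,0],[0,0,0],50]
  ]
}}

```text
clock: 12.2
eef_pos: [577.7, -30.6, 166.0]
orientation: [0.652, 0.758, -0.001, -0.003]
ft_force: [0.4, -0.7, -1.8]
opening: 0.635
```

Request:
{"op": "arm_command", "data": {
  "commands": [
    [[0,0,0],[0,0,0],50],
    [[0,0,0],[0,0,0],50],
    [[0,0,0],[0,0,0],50]
  ]
}}

```text
clock: 12.5
eef_pos: [576.9, -31.7, 165.2]
orientation: [0.652, 0.758, -0.001, -0.004]
ft_force: [0.7, -0.4, -2.3]
opening: 0.633
```

Run:
```python
from h import *
plan(578.4,-34.5,100)
```

```text
shift [-3.3  1.4 65.2] turn [-0.4 -0.2  0.1] open 0.633 q [-14.  32.  93.   0.  55. -23.] t 12.5
```

Request:
{"op": "arm_command", "data": {
  "commands": [
    [[-3.3,1.4,20],[-0.4,-0.2,0.1],50],
    [[-3.3,1.4,40],[-0.4,-0.2,0.1],50],
    [[-3.3,1.4,60],[-0.4,-0.2,0.1],50],
    [[-3.3,1.4,65],[-0.4,-0.2,0.1],50],
    [[-3.3,1.4,65],[-0.4,-0.2,0.1],50],
    [[-3.3,1.4,65],[-0.4,-0.2,0.1],50],
    [[-3.3,1.4,65],[-0.4,-0.2,0.1],50],
    [[-3.3,1.4,65],[-0.4,-0.2,0.1],50]
  ]
}}

```text
clock: 13.3
eef_pos: [579.0, -34.7, 101.1]
orientation: [0.653, 0.757, 0.001, 0.001]
ft_force: [-1.1, 0.1, -2.8]
opening: 0.636
```

Run:
```python
from h import *
im,d=eyes.grab_frame("side"); C=cloud("side",d); x=px("side",[578,-33,70]).astype(int)
cv2.imwrite("pics/pl3.png",cv2.resize(im[x[1]-60:x[1]+60,x[0]-80:x[0]+80],None,fx=5,fy=5,interpolation=cv2.INTER_CUBIC))
print(tins("side",C,102,120,cent=((578,-33),)))
plan(578.4,-34.5,80)
```

```text
[(578.4, -32.5, 42.0, array([577.9, -32. ]), np.float64(112.5), 360)]
shift [ 0.2 -0.5 21. ] turn [ 0.1 -0.   0.1] open 0.64 q [-14.  38.  95.   0.  47. -23.] t 13.35
```

View pics/pl3.png

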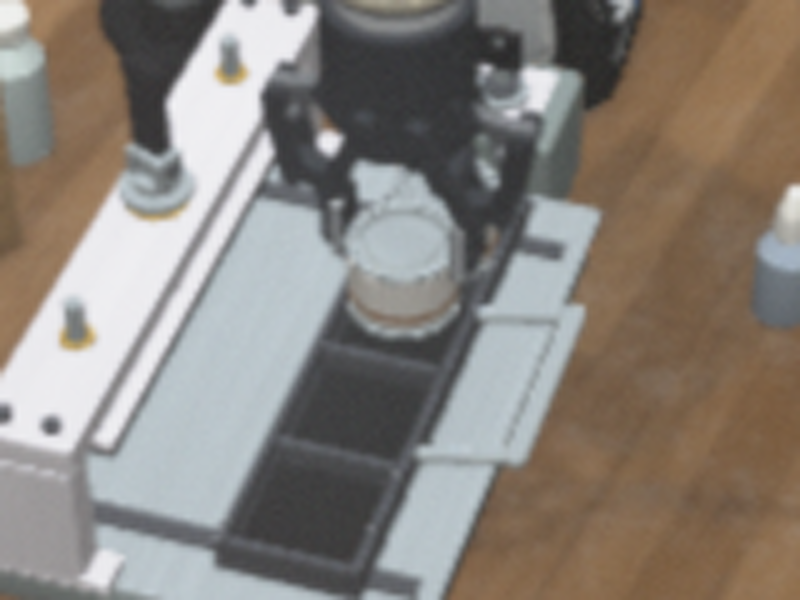

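The tin at (405,270) is over pocket 3. Lowering and releasing.

Request:
{"op": "arm_command", "data": {
  "commands": [
    [[0.6,-0.7,6],[0,0,0],50],
    [[0.6,-0.7,12],[0,0,0],50],
    [[0.6,-0.7,17],[0,0,0],50],
    [[0.6,-0.7,20.5],[0,0,0],50],
    [[0.6,-0.7,20.5],[0,0,0],50],
    [[0.6,-0.7,20.5],[0,0,0],50],
    [[0.6,-0.7,20.5],[0,0,0],50],
    [[0.6,-0.7,20.5],[0,0,0],50]
  ]
}}

```text
clock: 14.15
eef_pos: [578.3, -34.2, 80.7]
orientation: [0.653, 0.757, 0.001, 0.001]
ft_force: [0.7, -0.1, -2.5]
opening: 0.636
```

Request:
{"op": "arm_command", "data": {
  "commands": [
    [[0,0,0],[0,0,0],56],
    [[0,0,0],[0,0,0],62],
    [[0,0,0],[0,0,0],68],
    [[0,0,0],[0,0,0],74],
    [[0,0,0],[0,0,0],74]
  ]
}}

```text
clock: 14.65
eef_pos: [578.5, -34.2, 80.9]
orientation: [0.653, 0.757, 0.001, 0.001]
ft_force: [-0.3, 0.3, 1.3]
opening: 0.868
```

Request:
{"op": "arm_command", "data": {
  "commands": [
    [[0,0,-30],[0,0,0],74],
    [[0,0,-70],[0,0,0],80],
    [[0,0,-100],[0,0,0],84],
    [[50,0,-100],[0,0,0],84],
    [[100,-10,-100],[0,0,0],84],
    [[150,-30,-100],[0,0,0],84],
    [[200,-50,-100],[0,0,0],84],
    [[200,-50,-100],[0,0,0],84]
  ]
}}

```text
clock: 15.45
eef_pos: [494.9, 160.0, 180.5]
orientation: [0.651, 0.759, -0.0, -0.001]
ft_force: [0.2, -1.7, 0.0]
opening: 0.982
```

Run:
```python
from h import *
for n in("side","top"):
    im,d=eyes.grab_frame(n); C=cloud(n,d); print(n)
    for t in tins(n,C,cent=((483,317),(613,342))): print(t)
    print(tins(n,C,82,98,cent=((588,-100),(578,-33)))); cv2.imwrite(f"pics/c{n}.png",im)
plan(483.3,317.6,150)
```

```text
side
(482.6, 320.0, 30.1, array([482.4, 320. ]), np.float64(41.1), 532)
(611.6, 346.0, 29.9, array([611.5, 345.8]), np.float64(41.0), 507)
[(582.1, -102.6, 28.5, array([ 573.3, -103.6]), np.float64(90.4), 122), (559.3, -57.7, 21.8, array([556.7, -52. ]), np.float64(92.8), 7)]
top
(0.0, 0.0, 0.0, array([nan, nan]), np.float64(nan), 0)
(613.9, 343.0, 29.4, array([613.3, 342.8]), np.float64(38.4), 342)
[(585.7, -92.2, 36.7, array([588.3, -97.9]), np.float64(87.7), 384), (578.6, -42.4, 35.6, array([579.1, -36.7]), np.float64(87.6), 373)]
shift [160.3   9.2  30.8] turn [0.2 0.  0.3] open 0.983 q [  5.  27. 100.  -0.  53.  -3.] t 15.55
  return _methods._mean(a, axis=axis, dtype=dtype,
  ret = ret.dtype.type(ret / rcount)
h.py:18: RuntimeWarning: Mean of empty slice.
  out.append((round(cx,1),round(cy,1),round(r,1),Q[:,:2].mean(0).round(1),Q[:,2].mean().round(1),len(Q)))
  ret = um.true_divide(
```

View pics/ctop.png

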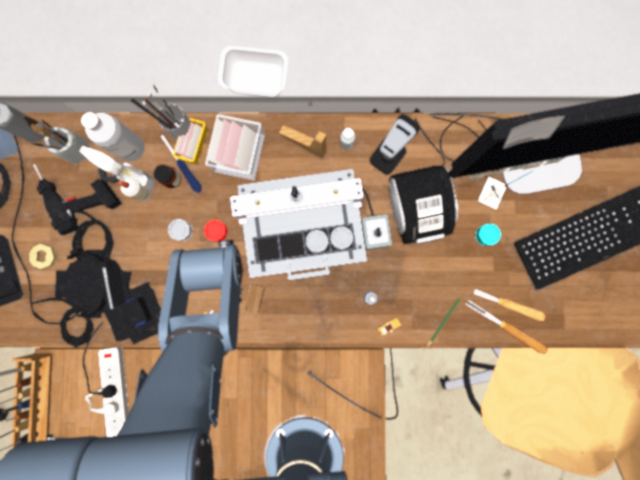

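View pics/cside.png

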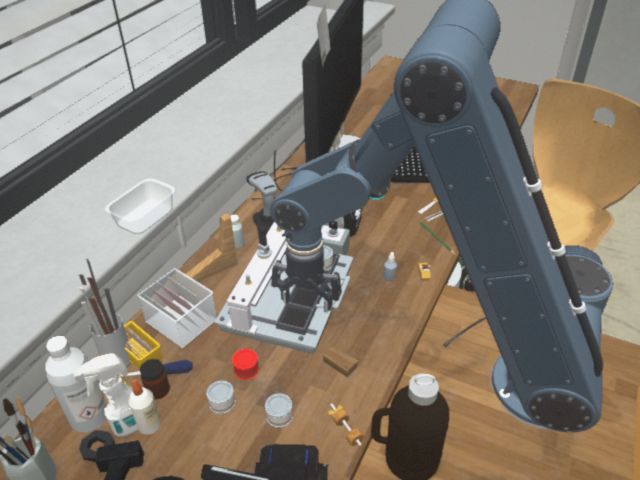

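Tins are now seated in pockets 4 and 3, at (342,238) and (317,240). Tins 2 and 1 haven't moved. Next is tin 2.

Request:
{"op": "arm_command", "data": {
  "commands": [
    [[40,2,8],[0,0,0],85],
    [[80,5,16],[0,0,0],85],
    [[120,7,24],[0,0,0],85],
    [[160,9,31],[0,0,0],85],
    [[160,9,70],[0,0,0],85],
    [[160,9,110],[0,0,0],85],
    [[160,9,148],[0,0,0],85],
    [[160,9,148],[0,0,0],85]
  ]
}}

```text
clock: 16.35
eef_pos: [481.6, 314.6, 27.8]
orientation: [0.652, 0.758, -0.004, -0.001]
ft_force: [-0.5, 0.5, 0.0]
opening: 0.995
```

Request:
{"op": "arm_command", "data": {
  "commands": [
    [[0,0,0],[0,0,0],85],
    [[0,0,0],[0,0,0],85],
    [[0,0,0],[0,0,0],85]
  ]
}}

```text
clock: 16.65
eef_pos: [483.4, 314.7, 29.8]
orientation: [0.653, 0.758, -0.002, -0.0]
ft_force: [-0.1, 0.1, 0.8]
opening: 0.992
```

Run:
```python
from h import *
plan(483.5,317.8,29.5)
```

```text
shift [3.  0.6 0.3] turn [-0.2  0.1  0.1] open 0.992 q [22. 44. 97. -0. 39. 14.] t 16.65
```

Request:
{"op": "arm_command", "data": {
  "commands": [
    [[3,0.6,0],[-0.2,0,0],85],
    [[3,0.6,0],[-0.2,0,0],85],
    [[3,0.6,0],[-0.2,0,0],50],
    [[3,0.6,0],[-0.2,0,0],50],
    [[3,0.6,0],[-0.2,0,0],50],
    [[3,0.6,0],[-0.2,0,0],50],
    [[3,0.6,0],[-0.2,0,0],50],
    [[3,0.6,0],[-0.2,0,0],50]
  ]
}}

```text
clock: 17.45
eef_pos: [483.7, 318.0, 30.4]
orientation: [0.653, 0.758, -0.0, 0.001]
ft_force: [-0.1, -0.2, 5.1]
opening: 0.638
```

Request:
{"op": "arm_command", "data": {
  "commands": [
    [[0,0,-30],[0,0,0],50],
    [[0,0,-60],[0,0,0],50],
    [[0,0,-100],[0,0,0],50],
    [[0,0,-120],[0,0,0],50],
    [[0,0,-120],[0,0,0],50],
    [[0,0,-120],[0,0,0],50],
    [[0,0,-120],[0,0,0],50]
  ]
}}

```text
clock: 18.15
eef_pos: [482.1, 317.6, 148.5]
orientation: [0.653, 0.758, -0.002, 0.0]
ft_force: [-0.1, -0.1, -1.7]
opening: 0.639
```

Run:
```python
from h import *
plan(568.6,32.3,150)
```

```text
shift [-294.9   43.3   -0.7] turn [-0.2  0.2  0.1] open 0.639 q [22. 33. 94. -0. 53. 14.] t 18.15
```

Request:
{"op": "arm_command", "data": {
  "commands": [
    [[-45,7,0],[0,0,0],50],
    [[-90,14,0],[0,0,0],50],
    [[-135,21,0],[0,0,0],50],
    [[-180,28,0],[0,0,0],50],
    [[-225,34,0],[0,0,0],50],
    [[-265,40,0],[0,0,0],50],
    [[-295,43.3,0],[0,0,0],50],
    [[-295,43.3,0],[0,0,0],50]
  ]
}}

```text
clock: 18.95
eef_pos: [569.6, 28.1, 147.4]
orientation: [0.655, 0.756, -0.003, 0.0]
ft_force: [0.6, 0.4, -2.1]
opening: 0.639
```

Request:
{"op": "arm_command", "data": {
  "commands": [
    [[0,0,0],[0,0,0],50],
    [[0,0,0],[0,0,0],50],
    [[0,0,0],[0,0,0],50]
  ]
}}

```text
clock: 19.25
eef_pos: [568.7, 29.3, 146.6]
orientation: [0.654, 0.757, -0.003, -0.001]
ft_force: [-0.3, 0.2, -1.8]
opening: 0.638
```

Run:
```python
from h import *
plan(568.6,32.3,100)
```

```text
shift [ 3.2  0.7 46.6] turn [-0.4  0.2 -0.1] open 0.638 q [ -8.  33.  95.  -0.  52. -16.] t 19.25
```

Request:
{"op": "arm_command", "data": {
  "commands": [
    [[3.2,0.7,20],[-0.4,0.2,0],50],
    [[3.2,0.7,40],[-0.4,0.2,0],50],
    [[3.2,0.7,46],[-0.4,0.2,0],50],
    [[3.2,0.7,46],[-0.4,0.2,0],50],
    [[3.2,0.7,46],[-0.4,0.2,0],50],
    [[3.2,0.7,46],[-0.4,0.2,0],50],
    [[3.2,0.7,46],[-0.4,0.2,0],50],
    [[3.2,0.7,46],[-0.4,0.2,0],50]
  ]
}}

```text
clock: 20.05
eef_pos: [569.0, 32.3, 101.2]
orientation: [0.654, 0.756, 0.001, 0.001]
ft_force: [0.0, -0.1, -2.1]
opening: 0.636
```

Run:
```python
from h import *
im,d=eyes.grab_frame("side"); C=cloud("side",d); x=px("side",[568,33,70]).astype(int)
cv2.imwrite("pics/pl4.png",cv2.resize(im[x[1]-60:x[1]+60,x[0]-80:x[0]+80],None,fx=5,fy=5,interpolation=cv2.INTER_CUBIC))
print(tins("side",C,102,120,cent=((568,33),)))
plan(568.6,32.2,80.5)
```

```text
[(568.3, 32.8, 41.0, array([568.5,  35.8]), np.float64(112.4), 383)]
shift [-0.  -0.3 20.6] turn [ 0.1 -0.  -0.1] open 0.636 q [ -8.  37.  97.   0.  46. -16.] t 20.1
```

View pics/pl4.png

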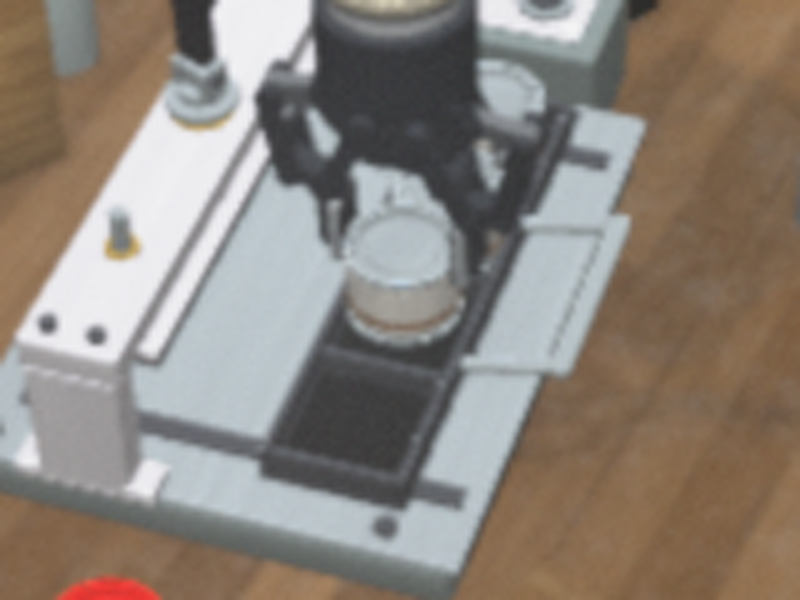

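The tin at (405,275) is over pocket 2. It measures about 1 mm to the left, so I'm correcting for that and lowering.

Request:
{"op": "arm_command", "data": {
  "commands": [
    [[-0.8,-0.3,6],[0,0,0],50],
    [[-0.8,-0.3,12],[0,0,0],50],
    [[-0.8,-0.3,17],[0,0,0],50],
    [[-0.8,-0.3,20.3],[0,0,0],50],
    [[-0.8,-0.3,20.3],[0,0,0],50],
    [[-0.8,-0.3,20.3],[0,0,0],50],
    [[-0.8,-0.3,20.3],[0,0,0],50],
    [[-0.8,-0.3,20.3],[0,0,0],50]
  ]
}}

```text
clock: 20.9
eef_pos: [568.9, 31.4, 81.0]
orientation: [0.654, 0.756, 0.001, 0.001]
ft_force: [0.0, -0.3, -2.6]
opening: 0.635
```

Request:
{"op": "arm_command", "data": {
  "commands": [
    [[0,0,0],[0,0,0],56],
    [[0,0,0],[0,0,0],62],
    [[0,0,0],[0,0,0],68],
    [[0,0,0],[0,0,0],74],
    [[0,0,0],[0,0,0],74]
  ]
}}

```text
clock: 21.4
eef_pos: [569.0, 31.4, 81.1]
orientation: [0.654, 0.756, 0.001, 0.001]
ft_force: [0.6, -0.1, 0.2]
opening: 0.867
```

Request:
{"op": "arm_command", "data": {
  "commands": [
    [[0,0,-30],[0,0,0],74],
    [[0,0,-70],[0,0,0],80],
    [[0,0,-100],[0,0,0],84],
    [[50,-20,-100],[0,0,0],84],
    [[100,-40,-100],[0,0,0],84],
    [[150,-40,-100],[0,0,0],84],
    [[200,-40,-100],[0,0,0],84],
    [[200,-40,-100],[0,0,0],84]
  ]
}}

```text
clock: 22.2
eef_pos: [498.6, 228.0, 181.3]
orientation: [0.652, 0.758, 0.002, 0.0]
ft_force: [-0.0, 0.1, -0.2]
opening: 0.986
```

Request:
{"op": "arm_command", "data": {
  "commands": [
    [[0,0,0],[0,0,0],85],
    [[0,0,0],[0,0,0],85],
    [[0,0,0],[0,0,0],85]
  ]
}}

```text
clock: 22.5
eef_pos: [499.1, 226.7, 181.3]
orientation: [0.653, 0.758, 0.001, 0.0]
ft_force: [-0.0, 0.3, -0.2]
opening: 0.994
```

```bash
python3 - 2>/dev/null <<'E'
from h import *
for n in("side","top"):
    im,d=eyes.grab_frame(n); C=cloud(n,d); print(n)
    for t in tins(n,C,cent=((613,342),)): print(t)
    for t in tins(n,C,82,98,cent=((588,-100),(578,-33),(568,33))): print(t)
    cv2.imwrite(f"pics/d{n}.png",im)
plan(613,344,150)
E
```

```text
side
(611.8, 346.2, 31.0, array([611.4, 345.8]), np.float64(40.7), 510)
(586.3, -92.4, 37.1, array([586.3, -95.7]), np.float64(90.4), 309)
(577.8, -33.3, 44.8, array([574.8, -35.9]), np.float64(90.2), 332)
(562.1, 16.8, 32.9, array([558.2,  17.1]), np.float64(90.5), 145)
top
(614.0, 343.5, 29.3, array([613.5, 342.9]), np.float64(37.9), 347)
(585.8, -92.1, 36.7, array([588.2, -97.9]), np.float64(87.6), 388)
(577.9, -33.1, 44.8, array([578.6, -33.6]), np.float64(87.8), 400)
(571.6, 24.2, 35.5, array([569.7,  30.1]), np.float64(87.7), 354)
shift [ 99.3 129.8  31.8] turn [ 0.2 -0.1  0.1] open 0.997 q [13. 29. 97.  0. 54.  4.] t 22.6
```

View pics/dtop.png

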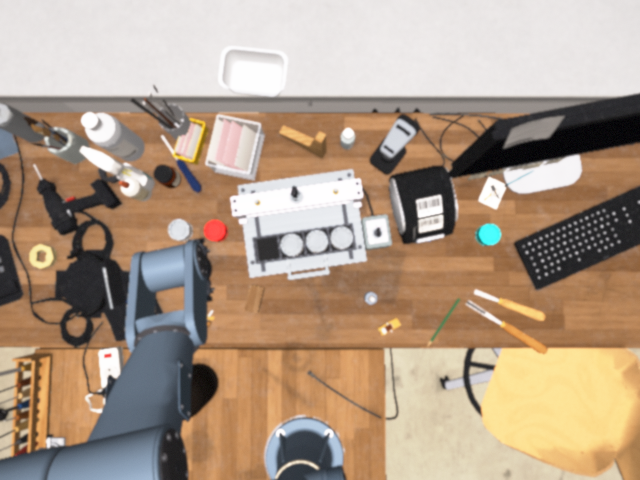

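Three tins are seated. The last one, at (179,230), hasn't moved.

Request:
{"op": "arm_command", "data": {
  "commands": [
    [[30,40,8],[0,0,0],85],
    [[60,80,16],[0,0,0],85],
    [[99,130,31],[0,0,0],85],
    [[99,130,31],[0,0,0],85],
    [[99,130,70],[0,0,0],85],
    [[99,130,110],[0,0,0],85],
    [[99,130,149],[0,0,0],85],
    [[99,130,149],[0,0,0],85]
  ]
}}

```text
clock: 23.4
eef_pos: [609.2, 340.6, 26.0]
orientation: [0.654, 0.757, -0.005, -0.003]
ft_force: [-0.4, -0.7, -0.1]
opening: 0.996
```

Request:
{"op": "arm_command", "data": {
  "commands": [
    [[0,0,0],[0,0,0],85],
    [[0,0,0],[0,0,0],85],
    [[0,0,0],[0,0,0],85]
  ]
}}

```text
clock: 23.7
eef_pos: [610.8, 340.9, 28.4]
orientation: [0.654, 0.757, -0.003, -0.002]
ft_force: [0.2, 0.3, 0.6]
opening: 0.992
```

Run:
```python
from h import *
plan(613,344,29.5)
```

```text
shift [ 2.8  2.6 -1.1] turn [-0.4  0.  -0. ] open 0.992 q [20. 51. 77.  0. 52. 12.] t 23.7
```

Request:
{"op": "arm_command", "data": {
  "commands": [
    [[2.8,2.6,-1],[-0.4,0,0],85],
    [[2.8,2.6,-1],[-0.4,0,0],85],
    [[2.8,2.6,-1],[-0.4,0,0],50],
    [[2.8,2.6,-1],[-0.4,0,0],50],
    [[2.8,2.6,-1],[-0.4,0,0],50],
    [[2.8,2.6,-1],[-0.4,0,0],50],
    [[2.8,2.6,-1],[-0.4,0,0],50],
    [[2.8,2.6,-1],[-0.4,0,0],50]
  ]
}}

```text
clock: 24.5
eef_pos: [613.2, 344.3, 30.1]
orientation: [0.654, 0.757, -0.0, 0.0]
ft_force: [-0.8, -0.4, 6.2]
opening: 0.638
```

Request:
{"op": "arm_command", "data": {
  "commands": [
    [[0,0,-30],[0,0,0],50],
    [[0,0,-60],[0,0,0],50],
    [[0,0,-100],[0,0,0],50],
    [[0,0,-120],[0,0,0],50],
    [[0,0,-120],[0,0,0],50],
    [[0,0,-120],[0,0,0],50],
    [[0,0,-120],[0,0,0],50]
  ]
}}

```text
clock: 25.2
eef_pos: [611.4, 343.6, 147.3]
orientation: [0.654, 0.757, -0.002, -0.001]
ft_force: [-0.8, -0.2, -1.9]
opening: 0.633
```

Run:
```python
from h import *
plan(558.8,98.5,150)
```

```text
shift [-234.9  -87.7   -1.9] turn [-0.3  0.1 -0. ] open 0.633 q [20. 42. 74. -0. 64. 12.] t 25.2
```

Request:
{"op": "arm_command", "data": {
  "commands": [
    [[-33,-25,0],[0,0,0],50],
    [[-70,-50,0],[0,0,0],50],
    [[-108,-75,0],[0,0,0],50],
    [[-150,-87,0],[0,0,0],50],
    [[-195,-88,0],[0,0,0],50],
    [[-220,-88,0],[0,0,0],50],
    [[-235,-88,0],[0,0,0],50],
    [[-235,-88,0],[0,0,0],50]
  ]
}}

```text
clock: 26.0
eef_pos: [558.4, 96.7, 146.9]
orientation: [0.655, 0.756, -0.003, -0.002]
ft_force: [0.1, 0.3, -2.2]
opening: 0.633
```

Request:
{"op": "arm_command", "data": {
  "commands": [
    [[0,0,0],[0,0,0],50],
    [[0,0,0],[0,0,0],50],
    [[0,0,0],[0,0,0],50]
  ]
}}

```text
clock: 26.3
eef_pos: [558.0, 98.1, 146.6]
orientation: [0.654, 0.756, -0.003, -0.002]
ft_force: [-0.3, -0.1, -2.0]
opening: 0.639
```

Run:
```python
from h import *
plan(558.8,98,100)
```

```text
shift [-0.2  1.1 46.6] turn [-0.4  0.1 -0.1] open 0.639 q [-1. 33. 95. -0. 52. -9.] t 26.3
```

Request:
{"op": "arm_command", "data": {
  "commands": [
    [[-0.2,1,20],[-0.4,0.1,0],50],
    [[-0.2,1,40],[-0.4,0.1,0],50],
    [[-0.2,1,46],[-0.4,0.1,0],50],
    [[-0.2,1,46],[-0.4,0.1,0],50],
    [[-0.2,1,46],[-0.4,0.1,0],50],
    [[-0.2,1,46],[-0.4,0.1,0],50],
    [[-0.2,1,46],[-0.4,0.1,0],50],
    [[-0.2,1,46],[-0.4,0.1,0],50]
  ]
}}

```text
clock: 27.1
eef_pos: [559.0, 98.0, 101.2]
orientation: [0.654, 0.756, 0.001, 0.0]
ft_force: [-0.0, 0.4, -1.7]
opening: 0.638
```

Run:
```python
from h import *
im,d=eyes.grab_frame("side"); C=cloud("side",d); x=px("side",[558,99,70]).astype(int)
cv2.imwrite("pics/pl5.png",cv2.resize(im[x[1]-60:x[1]+60,x[0]-80:x[0]+80],None,fx=5,fy=5,interpolation=cv2.INTER_CUBIC))
print(tins("side",C,102,120,cent=((558,99),)))
plan(558.8,98,80.5)
```

```text
[(558.6, 97.0, 41.3, array([558. , 101.2]), np.float64(112.3), 419)]
shift [ 0.1 -0.1 20.6] turn [ 0.  -0.  -0.1] open 0.636 q [ -1.  37.  97.   0.  46. -10.] t 27.15
```

View pics/pl5.png

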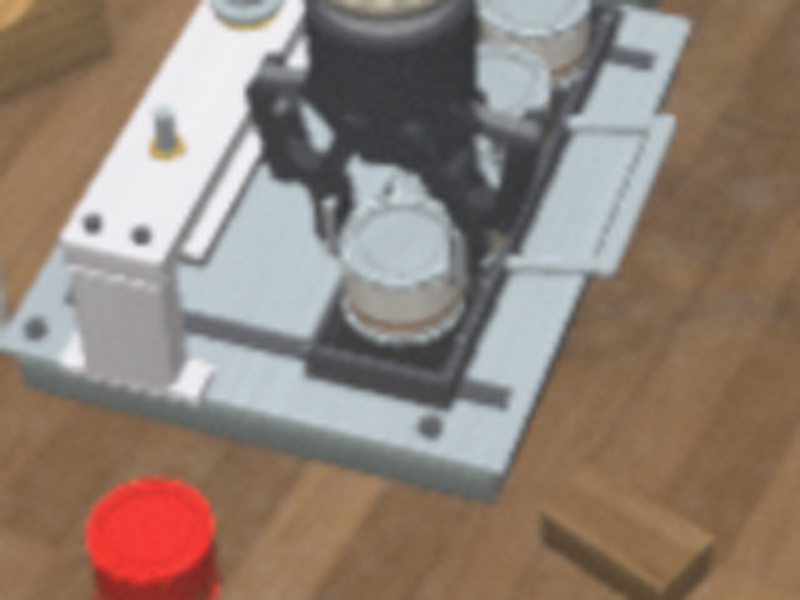

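The last tin, at (402,270), is over pocket 1. Lowering it.

Request:
{"op": "arm_command", "data": {
  "commands": [
    [[-0.3,0,6],[0,0,0],50],
    [[-0.3,0,12],[0,0,0],50],
    [[-0.3,0,17],[0,0,0],50],
    [[-0.3,0,20.3],[0,0,0],50],
    [[-0.3,0,20.3],[0,0,0],50],
    [[-0.3,0,20.3],[0,0,0],50],
    [[-0.3,0,20.3],[0,0,0],50],
    [[-0.3,0,20.3],[0,0,0],50]
  ]
}}

```text
clock: 27.95
eef_pos: [559.2, 97.6, 81.0]
orientation: [0.654, 0.756, 0.001, 0.0]
ft_force: [-0.4, -0.6, -1.6]
opening: 0.641
```

Request:
{"op": "arm_command", "data": {
  "commands": [
    [[0,0,0],[0,0,0],56],
    [[0,0,0],[0,0,0],62],
    [[0,0,0],[0,0,0],68],
    [[0,0,0],[0,0,0],74],
    [[0,0,0],[0,0,0],74]
  ]
}}

```text
clock: 28.45
eef_pos: [559.3, 97.6, 81.1]
orientation: [0.654, 0.756, 0.001, 0.0]
ft_force: [0.6, -0.2, 0.2]
opening: 0.864
```

Request:
{"op": "arm_command", "data": {
  "commands": [
    [[0,0,-30],[0,0,0],74],
    [[0,0,-70],[0,0,0],74],
    [[0,0,-70],[0,0,0],50],
    [[0,-50,-70],[0,0,0],30],
    [[0,-100,-70],[0,0,0],0],
    [[0,-120,-70],[0,0,0],0],
    [[0,-120,-70],[0,0,0],0],
    [[0,-120,-70],[0,0,0],0]
  ]
}}

```text
clock: 29.25
eef_pos: [441.4, 80.2, 151.1]
orientation: [0.654, 0.756, 0.001, 0.001]
ft_force: [-0.1, 1.0, -0.4]
opening: 0.001
```

Request:
{"op": "arm_command", "data": {
  "commands": [
    [[0,0,0],[0,0,0],0],
    [[0,0,0],[0,0,0],0],
    [[0,0,0],[0,0,0],0]
  ]
}}

```text
clock: 29.55
eef_pos: [442.5, 80.2, 151.0]
orientation: [0.654, 0.756, 0.002, 0.001]
ft_force: [0.4, -0.3, 0.5]
opening: 0.003
```

```bash
python3 - 2>/dev/null <<'E'
from h import *
for n in("side","top"):
    im,d=eyes.grab_frame(n); C=cloud(n,d); print(n)
    for c in((588,-100),(578,-33),(568,33),(558,99)):
        m=(np.hypot(C[...,0]-c[0],C[...,1]-c[1])<32)&(C[...,2]>80)&(C[...,2]<100); print(C[m].mean(0).round(1),m.sum(),C[m].std(0).round(1))
    cv2.imwrite(f"pics/e{n}.png",im)
    yaw=np.radians(8.4); M=np.array([[np.cos(yaw),-np.sin(yaw)],[np.sin(yaw),np.cos(yaw)]]); q=(C[...,:2]-np.array([686,16.5]))@M
    m=(C[...,2]>64)&(C[...,2]<76)&(abs(q[...,1])<60)&(q[...,0]>-220)&(q[...,0]<-170); print("bar",q[m].mean(0),np.median(q[m],0),q[m].min(0),q[m].max(0))
    cv2.imwrite(f"pics/e{n}m.png",cv2.resize(im[150:300,220:410] if n=="top" else im[180:380,200:400],None,fx=3,fy=3))
print(bot.sense()["eef_pos"],bot.sense()["opening"])
E
```

```text
side
[591.  -94.9  89.6] 256 [12.7 15.6  3.3]
[581.6 -27.9  89.5] 260 [13.  15.8  3.3]
[566.5  35.3  89.9] 380 [14.8 15.8  3.4]
[557.2 100.8  89.5] 416 [15.  15.6  3.2]
bar [-189.09194671   49.04450307] [-189.96053964   52.21084888] [-203.62646908   23.29030272] [-170.51375218   57.85375389]
top
[ 588.7 -100.5   87.6] 371 [14.3 14.3  2.8]
[579.  -35.2  87.5] 367 [14.3 14.2  2.9]
[569.2  31.2  87.4] 363 [14.1 14.4  3. ]
[559.9  97.   87.3] 374 [14.3 14.4  2.8]
bar [-193.65670077    0.2316184 ] [-195.1864234    0.9093956] [-203.10891996  -56.03305769] [-170.31730925   54.0572648 ]
[441.95957441  80.23127933 150.99641209] -0.0008380774868922783
```

View pics/esidem.png

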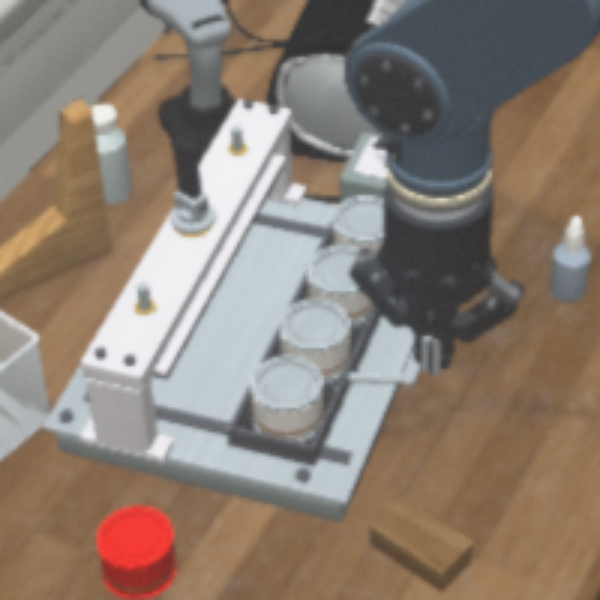

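View pics/etopm.png

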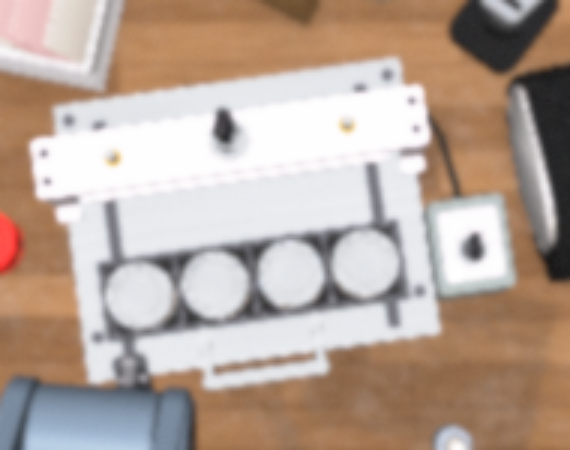

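All four tins are seated in a row, at (140,295), (215,285), (290,272) and (365,262) in the top crop. Lids measure the same height throughout. Now I'll push the bow handle with the fingers closed.

Run:
```python
from h import *
plan(450.5,-18.3,64)
```

```text
shift [-98.7  -6.1  87. ] turn [ 0.2 -0.  -0.1] open -0.001 q [ -4.  25. 112.   0.  42. -12.] t 29.65
```

Request:
{"op": "arm_command", "data": {
  "commands": [
    [[-40,-6,0],[0.2,0,0],0],
    [[-80,-6,10],[0.2,0,0],0],
    [[-98.7,-6,40],[0.2,0,0],0],
    [[-98.7,-6,75],[0.2,0,0],0],
    [[-98.7,-6,87],[0.2,0,0],0],
    [[-98.7,-6,87],[0.2,0,0],0],
    [[-98.7,-6,87],[0.2,0,0],0],
    [[-98.7,-6,87],[0.2,0,0],0]
  ]
}}

```text
clock: 30.45
eef_pos: [451.3, -18.3, 64.7]
orientation: [0.654, 0.756, 0.0, 0.001]
ft_force: [0.7, 0.7, -0.3]
opening: -0.003
```

Run:
```python
from h import *
im,d=eyes.grab_frame("side"); x=px("side",[480,-10,60]).astype(int)
cv2.imwrite("pics/f1.png",cv2.resize(im[x[1]-60:x[1]+60,x[0]-80:x[0]+80],None,fx=5,fy=5,interpolation=cv2.INTER_CUBIC))
plan(450.5,-18.3,64)
```

```text
shift [ 0.1 -0.8  0.9] turn [ 0.1  0.1 -0.1] open -0.002 q [-17.  36. 115.   0.  29. -25.] t 30.5
```

View pics/f1.png

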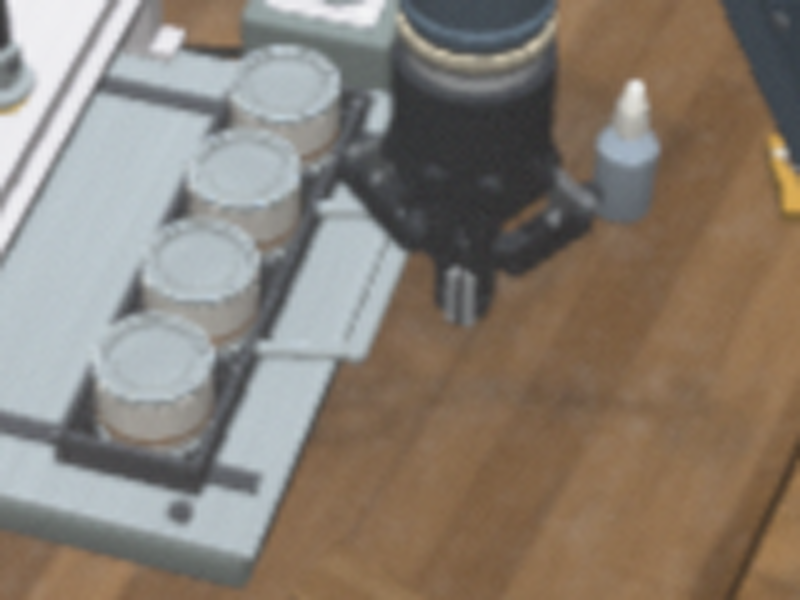

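Request:
{"op": "arm_command", "data": {
  "commands": [
    [[0,8,0],[0,0,0],0],
    [[0,14,0],[0,0,0],0],
    [[0,19,0],[0,0,0],0],
    [[0,26,0],[0,0,0],0],
    [[0,34,0],[0,0,0],0],
    [[0,43,0],[0,0,0],0],
    [[0,52,0],[0,0,0],0],
    [[0,60,0],[0,0,0],0]
  ]
}}

```text
clock: 31.3
eef_pos: [511.2, -9.1, 64.9]
orientation: [0.654, 0.756, 0.001, 0.001]
ft_force: [-3.1, 0.9, 1.9]
opening: -0.0
```

Run:
```python
from h import *
plan(450.5,-18.3,64)
im,d=eyes.grab_frame("side"); x=px("side",[530,0,60]).astype(int)
cv2.imwrite("pics/f2.png",cv2.resize(im[x[1]-60:x[1]+60,x[0]-80:x[0]+80],None,fx=5,fy=5,interpolation=cv2.INTER_CUBIC))
s=bot.sense();print(s["ft_force"],s["eef_pos"])
```

```text
shift [ -0.4 -61.4   0.8] turn [ 0.1  0.  -0.1] open -0.0 q [-14.  38. 106.   0.  36. -22.] t 31.3
[1.09648991 0.48298527 0.10308517] [513.54775512  -9.4571264   65.07015564]
```

View pics/f2.png

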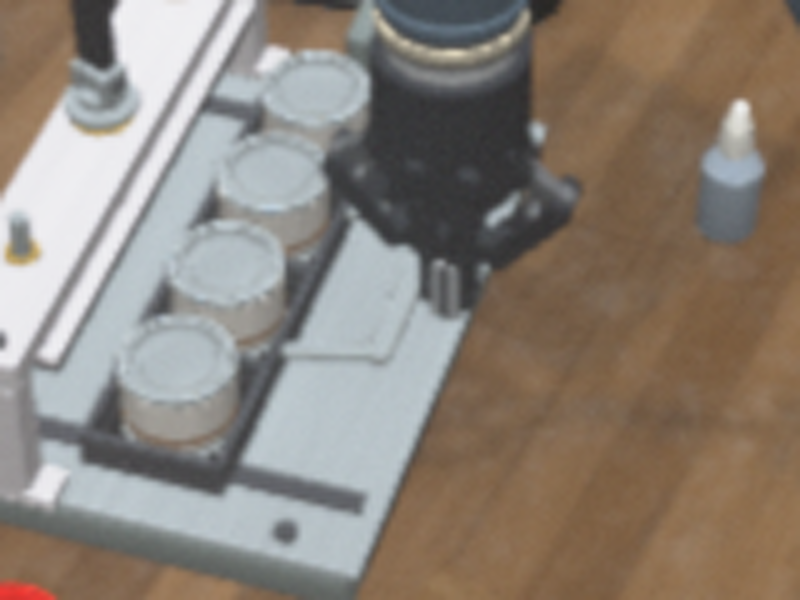

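The tins ride along upright and the tray is partway in. Continuing the push.

Request:
{"op": "arm_command", "data": {
  "commands": [
    [[0,8,0],[0,0,0],0],
    [[0,16,0],[0,0,0],0],
    [[0,24,0],[0,0,0],0],
    [[0,32,0],[0,0,0],0],
    [[0,40,0],[0,0,0],0],
    [[0,47,0],[0,0,0],0],
    [[0,54,0],[0,0,0],0],
    [[0,58,0],[0,0,0],0]
  ]
}}

```text
clock: 32.15
eef_pos: [572.0, -1.0, 65.4]
orientation: [0.654, 0.757, 0.002, 0.003]
ft_force: [-2.7, 0.9, -1.6]
opening: 0.002
```

Run:
```python
from h import *
s=bot.sense();e=s["eef_pos"];print(s["ft_force"],e, "mx",(e[0]-686)*.9893+(e[1]-16.5)*.1461)
```

```text
[-2.66528626  0.9095704  -1.58084802] [572.00335939  -1.03768443  65.36251906] mx -115.33913224947096
```

Request:
{"op": "arm_command", "data": {
  "commands": [
    [[0,2,0],[0,0,0],0],
    [[0,4,0],[0,0,0],0],
    [[0,6,0],[0,0,0],0],
    [[0,8,0],[0,0,0],0]
  ]
}}

```text
clock: 32.55
eef_pos: [579.8, 0.1, 65.4]
orientation: [0.654, 0.757, 0.002, 0.003]
ft_force: [-3.2, 0.2, -1.8]
opening: -0.002
```

Request:
{"op": "arm_command", "data": {
  "commands": [
    [[0,1.5,0],[0,0,0],0],
    [[0,3,0],[0,0,0],0],
    [[0,4,0],[0,0,0],0]
  ]
}}

```text
clock: 32.85
eef_pos: [583.2, 0.6, 65.4]
orientation: [0.654, 0.757, 0.001, 0.002]
ft_force: [-4.8, -2.9, -0.2]
opening: 0.0
```

Request:
{"op": "arm_command", "data": {
  "commands": [
    [[0,1.5,0],[0,0,0],0],
    [[0,3,0],[0,0,0],0],
    [[0,4,0],[0,0,0],0]
  ]
}}

```text
clock: 33.15
eef_pos: [583.4, 0.7, 65.4]
orientation: [0.653, 0.757, -0.002, -0.001]
ft_force: [-11.4, -3.6, 5.7]
opening: 0.004
```

Request:
{"op": "arm_command", "data": {
  "commands": [
    [[0,1.5,0],[0,0,0],0],
    [[0,3,0],[0,0,0],0],
    [[0,4,0],[0,0,0],0]
  ]
}}

```text
clock: 33.45
eef_pos: [583.4, 0.7, 65.5]
orientation: [0.653, 0.757, -0.005, -0.004]
ft_force: [-11.9, -4.2, 6.3]
opening: 0.001
```

Run:
```python
from h import *
s=bot.sense();e=s["eef_pos"];print(s["ft_force"],e, "mx",(e[0]-686)*.9893+(e[1]-16.5)*.1461)
yaw=np.radians(8.4); M=np.array([[np.cos(yaw),-np.sin(yaw)],[np.sin(yaw),np.cos(yaw)]])
for n in("side","top"):
    im,d=eyes.grab_frame(n);C=cloud(n,d);q=(C[...,:2]-np.array([686,16.5]))@M
    cv2.imwrite(f"pics/f3{n}.png",cv2.resize(im[150:300,220:410] if n=="top" else im[180:380,200:400],None,fx=3,fy=3))
    m=(C[...,2]>59)&(C[...,2]<68)&(abs(q[...,1])<140)&(abs(q[...,1])>60)&(q[...,0]>-60)&(q[...,0]<-26);a=q[m][:,0];print(n,len(a),a.min() if len(a) else 0,np.median(a) if len(a) else 0, np.histogram(a,np.arange(-60,-20,4)))
```

```text
[-11.92089273  -4.24985977   6.33934751] [583.38164792   0.68177786  65.46235491] mx -103.831377970787
side 88 -38.72529097266405 -33.65259718699063 (array([ 0,  0,  0,  0,  0, 15, 40, 22, 11]), array([-60, -56, -52, -48, -44, -40, -36, -32, -28, -24]))
top 96 -36.10064872164013 -32.83446436987121 (array([ 0,  0,  0,  0,  0,  1, 61, 27,  7]), array([-60, -56, -52, -48, -44, -40, -36, -32, -28, -24]))
```

View pics/f3side.png

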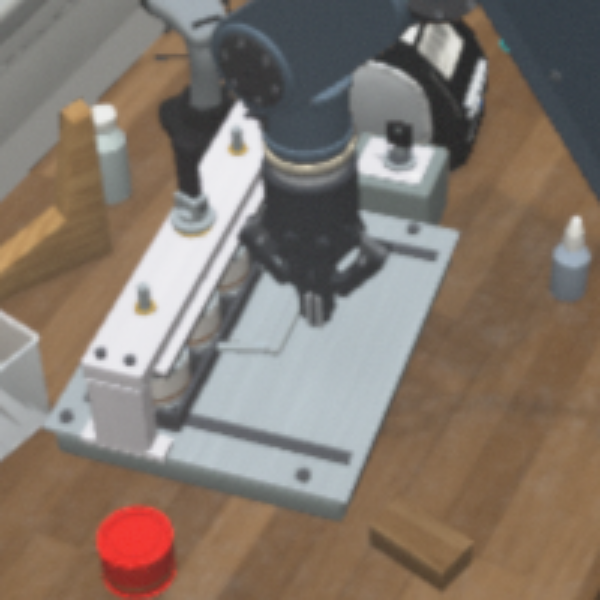

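View pics/f3top.png

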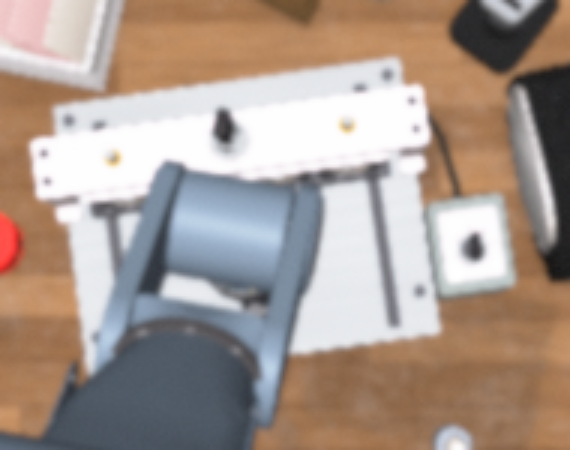

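The tray stalled against its stop at about 12 N. Its front wall sits at −33.5 mm from the beam centre, as expected, so it is fully in. Now I back off and move to the lever.

Request:
{"op": "arm_command", "data": {
  "commands": [
    [[0,-15,0],[0,0,0],0],
    [[0,-40,0],[0,0,0],0],
    [[0,-45,-50],[0,0,-8],20],
    [[0,-45,-100],[0,0,-16],40],
    [[0,-45,-150],[0,0,-24],40],
    [[0,-45,-200],[0,0,-32],40],
    [[0,-45,-230],[0,0,-40],40],
    [[0,-45,-230],[0,0,-48],40]
  ]
}}

```text
clock: 34.35
eef_pos: [546.9, -6.2, 303.2]
orientation: [0.286, 0.958, -0.002, 0.004]
ft_force: [1.0, 0.6, -1.1]
opening: 0.468
```

Request:
{"op": "arm_command", "data": {
  "commands": [
    [[0,0,0],[0,0,-8],40],
    [[0,0,0],[0,0,-16],40],
    [[0,0,0],[0,0,-21],40],
    [[0,0,0],[0,0,-21],40],
    [[0,0,0],[0,0,-21],40]
  ]
}}

```text
clock: 34.85
eef_pos: [547.9, -6.2, 303.9]
orientation: [0.107, 0.994, -0.003, 0.005]
ft_force: [0.9, 0.3, 0.5]
opening: 0.466
```

Run:
```python
from h import *
yaw=np.radians(8.4); M=np.array([[np.cos(yaw),-np.sin(yaw)],[np.sin(yaw),np.cos(yaw)]])
for n in("side","top"):
    im,d=eyes.grab_frame(n);C=cloud(n,d);q=(C[...,:2]-np.array([686,16.5]))@M
    cv2.imwrite(f"pics/k{n}.png",cv2.resize(im[150:300,220:410] if n=="top" else im[180:380,200:400],None,fx=3,fy=3))
    print(n,"lever",rect(C,195,232,650,720,-10,45)[0])
    m=(C[...,2]>59)&(C[...,2]<68)&(abs(q[...,1])<140)&(abs(q[...,1])>60)&(q[...,0]>-60)&(q[...,0]<-26);a=q[m][:,0];print(n,len(a),np.median(a) if len(a) else 0)
    m=(C[...,2]>62)&(C[...,2]<76)&(abs(q[...,1])<60)&(q[...,0]>-120)&(q[...,0]<-78);a=q[m][:,0];print("bar",len(a),a.min() if len(a) else 0,np.median(a) if len(a) else 0)
plan(686,16.5,280,77.5)
```

```text
side lever ((685.5963745117188, 19.438339233398438), (16.55060577392578, 24.832048416137695), 59.9522705078125)
side 151 -33.92425948420955
bar 78 -92.40649396966141 -87.78475811974964
top lever ((686.57666015625, 16.5059871673584), (13.330315589904785, 22.67573356628418), 79.62472534179688)
top 69 -32.754134583628954
bar 0 0 0
shift [-130.4   51.8   24.4] turn [-0.3  0.5  0.2] open 0.47 q [-12.  20.  89.  -0.  71. -90.] t 34.95
```

View pics/kside.png

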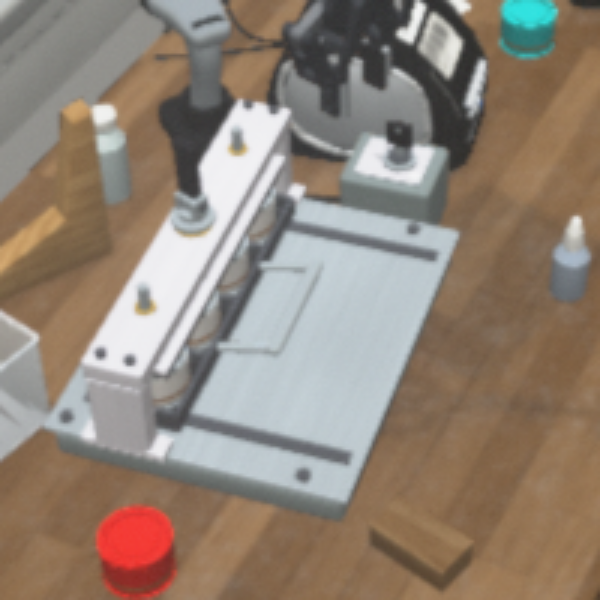

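View pics/ktop.png

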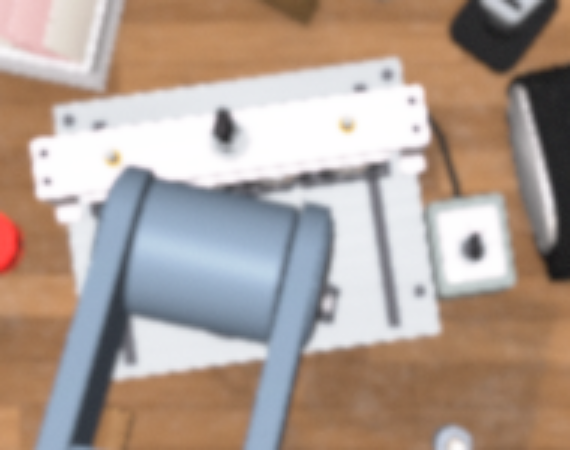

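The lever is upright, dark, at about (195,165) in the side crop and (222,125) in the top crop, and the tray has stayed in. Moving above the lever.

Request:
{"op": "arm_command", "data": {
  "commands": [
    [[-40,16,5],[-0.3,0.5,0],40],
    [[-80,32,10],[-0.3,0.5,0],40],
    [[-110,44,15],[-0.3,0.5,0],40],
    [[-130.4,51.8,20],[-0.3,0.5,0],40],
    [[-130.4,51.8,24],[-0.3,0.5,0],40],
    [[-130.4,51.8,24],[-0.3,0.5,0],40],
    [[-130.4,51.8,24],[-0.3,0.5,0],40],
    [[-130.4,51.8,24],[-0.3,0.5,0],40]
  ]
}}

```text
clock: 35.75
eef_pos: [685.2, 16.4, 281.0]
orientation: [0.107, 0.994, 0.0, -0.0]
ft_force: [-0.9, 0.1, 0.1]
opening: 0.468
```

Request:
{"op": "arm_command", "data": {
  "commands": [
    [[0,0,0],[0,0,0],40],
    [[0,0,0],[0,0,0],40]
  ]
}}

```text
clock: 35.95
eef_pos: [684.9, 16.2, 281.9]
orientation: [0.107, 0.994, 0.0, 0.0]
ft_force: [0.5, 0.0, 0.5]
opening: 0.469
```

Run:
```python
from h import *
im,d=eyes.grab_frame("side")
cv2.imwrite("pics/l1.png",cv2.resize(im[150:310,180:360],None,fx=4,fy=4,interpolation=cv2.INTER_CUBIC))
plan(686,17,202,78.5)
```

```text
shift [-0.8  0.9 79.7] turn [ 0.   0.  -0.8] open 0.467 q [ -8.  33.  70.   0.  77. -86.] t 36.0
```

View pics/l1.png

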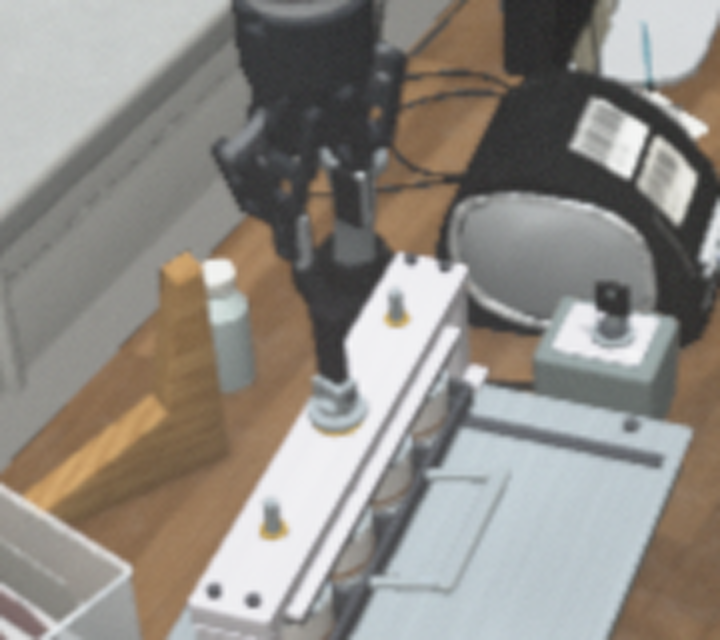

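The lever top at (330,290) lies between the fingertips at (305,260) and (368,230). Descending to grip it.

Request:
{"op": "arm_command", "data": {
  "commands": [
    [[-0.8,0.9,20],[0,0,-0.8],40],
    [[-0.8,0.9,40],[0,0,-0.8],40],
    [[-0.8,0.9,60],[0,0,-0.8],40],
    [[-0.8,0.9,78],[0,0,-0.8],40],
    [[-0.8,0.9,78],[0,0,-0.8],40],
    [[-0.8,0.9,78],[0,0,-0.8],40],
    [[-0.8,0.9,78],[0,0,-0.8],40],
    [[-0.8,0.9,78],[0,0,-0.8],40]
  ]
}}

```text
clock: 36.8
eef_pos: [686.8, 16.9, 205.3]
orientation: [0.1, 0.995, 0.0, 0.002]
ft_force: [-0.4, 0.3, 0.2]
opening: 0.471
```

Run:
```python
from h import *
s=bot.sense();print(s["ft_force"])
plan(686,17,202,78.5)
```

```text
[-0.42400438  0.28960807  0.16020003]
shift [ 0.8 -0.1  3.3] turn [ 0.1  0.2 -0. ] open 0.471 q [ -8.  37.  74.   0.  68. -86.] t 36.8
```

Request:
{"op": "arm_command", "data": {
  "commands": [
    [[0.8,0,3.3],[0,0.2,0],40],
    [[0.8,0,3.3],[0,0.2,0],20],
    [[0.8,0,3.3],[0,0.2,0],5],
    [[0.8,0,3.3],[0,0.2,0],5],
    [[0.8,0,3.3],[0,0.2,0],5],
    [[0.8,0,3.3],[0,0.2,0],5],
    [[0.8,0,3.3],[0,0.2,0],5],
    [[0.8,0,3.3],[0,0.2,0],5]
  ],
  "squeeze": 50
}}

```text
clock: 37.6
eef_pos: [686.2, 17.7, 202.3]
orientation: [0.1, 0.995, 0.001, 0.0]
ft_force: [-0.1, 4.1, 3.0]
opening: 0.132
```

Run:
```python
from h import *
s=bot.sense();print(s["ft_force"],s["ft_torque"],s["opening"]*85.4)
plan(686,17,202,78.5)
```

```text
[-0.05792005  4.11216899  2.97542991] [ 0.66065682  0.02367589 -0.19886343] 11.282485086891453
shift [ 0.1 -0.7  0.3] turn [ 0.1  0.  -0. ] open 0.132 q [ -8.  37.  75.   0.  68. -86.] t 37.6
```

Request:
{"op": "arm_command", "data": {
  "commands": [
    [[0,0.5,0.1],[0,0,8],5],
    [[0,0.5,0.3],[0,0,16],5],
    [[0,0.5,0.4],[0,0,24],5],
    [[0,0.5,0.5],[0,0,32],5],
    [[0,0.5,0.7],[0,0,40],5],
    [[0,0.5,0.8],[0,0,48],5],
    [[0,0.5,0.9],[0,0,56],5],
    [[0,0.5,1.0],[0,0,60],5]
  ]
}}

```text
clock: 38.4
eef_pos: [686.1, 17.7, 201.4]
orientation: [0.586, 0.811, 0.0, -0.0]
ft_force: [0.4, 1.5, 2.4]
opening: 0.135
```

Run:
```python
from h import *
s=bot.sense();print(s["ft_force"],s["ft_torque"],s["opening"]*85.4)
plan(686,17.5,202,78.5)
im,d=eyes.grab_frame("side")
cv2.imwrite("pics/l2.png",cv2.resize(im[150:310,180:360],None,fx=4,fy=4,interpolation=cv2.INTER_CUBIC))
```

```text
[0.35271997 1.45512834 2.35893718] [0.27435874 0.14445795 0.13118322] 11.497339085161208
shift [-0.2 -0.2 -0.6] turn [  0.   -0.  -60.2] open 0.135 q [ -8.  37.  75.   0.  68. -26.] t 38.4
```

View pics/l2.png

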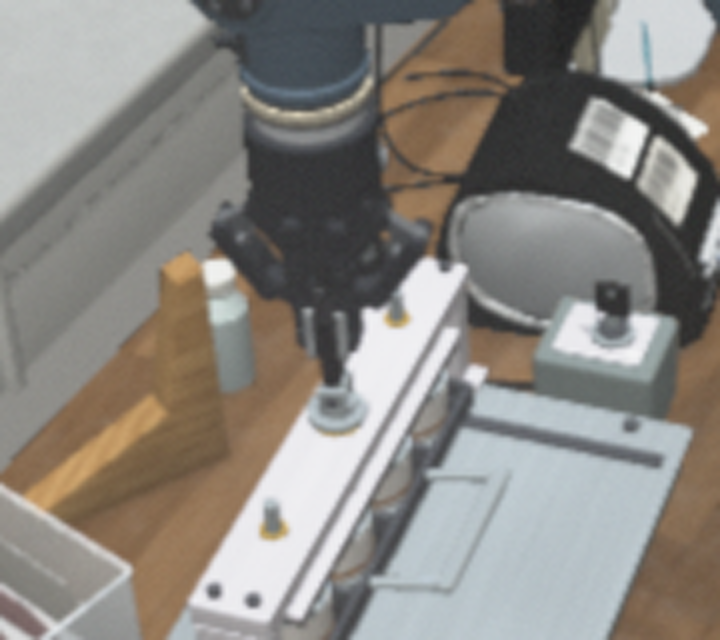

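The clevis at (335,405) turned with the lever, and the torque of 0.13 N m matches the thread friction. Continuing.

Request:
{"op": "arm_command", "data": {
  "commands": [
    [[0,0,0.1],[0,0,8],5],
    [[0,0,0.3],[0,0,16],5],
    [[0,0,0.4],[0,0,24],5],
    [[0,0,0.5],[0,0,32],5],
    [[0,0,0.7],[0,0,40],5],
    [[0,0,0.8],[0,0,48],5],
    [[0,0,0.9],[0,0,56],5],
    [[0,0,1.1],[0,0,64],5]
  ]
}}

```text
clock: 39.25
eef_pos: [686.0, 17.8, 200.3]
orientation: [0.927, 0.375, 0.0, -0.0]
ft_force: [-0.8, 2.5, 3.7]
opening: 0.133
```

Request:
{"op": "arm_command", "data": {
  "commands": [
    [[0,0,0.1],[0,0,8],5],
    [[0,0,0.3],[0,0,16],5],
    [[0,0,0.4],[0,0,24],5],
    [[0,0,0.5],[0,0,32],5],
    [[0,0,0.7],[0,0,40],5],
    [[0,0,0.8],[0,0,48],5],
    [[0,0,0.9],[0,0,56],5],
    [[0,0,1.1],[0,0,64],5]
  ]
}}

```text
clock: 40.05
eef_pos: [686.0, 17.9, 199.2]
orientation: [0.985, -0.175, -0.0, -0.0]
ft_force: [-0.0, 3.6, 3.2]
opening: 0.131
```

Run:
```python
from h import *
s=bot.sense();print(s["ft_force"],s["ft_torque"],s["opening"]*85.4,s["eef_pos"])
plan(686,17.5,202,78.5)
```

```text
[-3.53532855e-04  3.59427055e+00  3.22041725e+00] [0.53104135 0.00802345 0.16383331] 11.174969046819353 [686.04765787  17.93347423 199.19705044]
shift [ 0.1  0.4 -2.8] turn [0.000e+00 1.000e-01 1.713e+02] open 0.131 q [ -8.  37.  75.   0.  68. 102.] t 40.05
```

Request:
{"op": "arm_command", "data": {
  "commands": [
    [[0,0,0.1],[0,0,8],5],
    [[0,0,0.3],[0,0,16],5],
    [[0,0,0.4],[0,0,24],5],
    [[0,0,0.5],[0,0,32],5],
    [[0,0,0.7],[0,0,40],5],
    [[0,0,0.8],[0,0,48],5],
    [[0,0,0.8],[0,0,50],5],
    [[0,0,0.8],[0,0,50],5]
  ]
}}

```text
clock: 40.85
eef_pos: [686.2, 18.0, 198.4]
orientation: [0.819, -0.574, -0.0, -0.0]
ft_force: [0.0, 2.9, 0.8]
opening: 0.133
```

Request:
{"op": "arm_command", "data": {
  "commands": [
    [[0,0,0],[0,0,0],20],
    [[0,0,0],[0,0,0],40],
    [[0,0,0],[0,0,0],50],
    [[0,0,0],[0,0,0],50],
    [[0,0,-25],[0,0,0],50],
    [[0,0,-45],[0,0,0],50],
    [[0,0,-45],[0,0,-8],50],
    [[0,0,-45],[0,0,-16],50]
  ]
}}

```text
clock: 41.65
eef_pos: [686.6, 17.6, 244.6]
orientation: [0.892, -0.452, 0.001, -0.001]
ft_force: [0.3, 0.4, 0.3]
opening: 0.589
```

Run:
```python
from h import *
s=bot.sense();print(s["ft_force"],s["ft_torque"],s["opening"]*85.4,s["eef_pos"])
plan(686,17.5,202,78.5)
im,d=eyes.grab_frame("side")
cv2.imwrite("pics/l3.png",cv2.resize(im[150:310,180:360],None,fx=4,fy=4,interpolation=cv2.INTER_CUBIC))
```

```text
[0.31584444 0.4028514  0.25988988] [-0.0392883  -0.03214213 -0.01009722] 50.27025053741851 [686.64957146  17.62923037 244.58329155]
shift [-0.3  0.7 42.6] turn [-1.000e-01  1.000e-01  1.378e+02] open 0.589 q [ -8.  35.  72.   0.  73. 136.] t 41.65
```

View pics/l3.png

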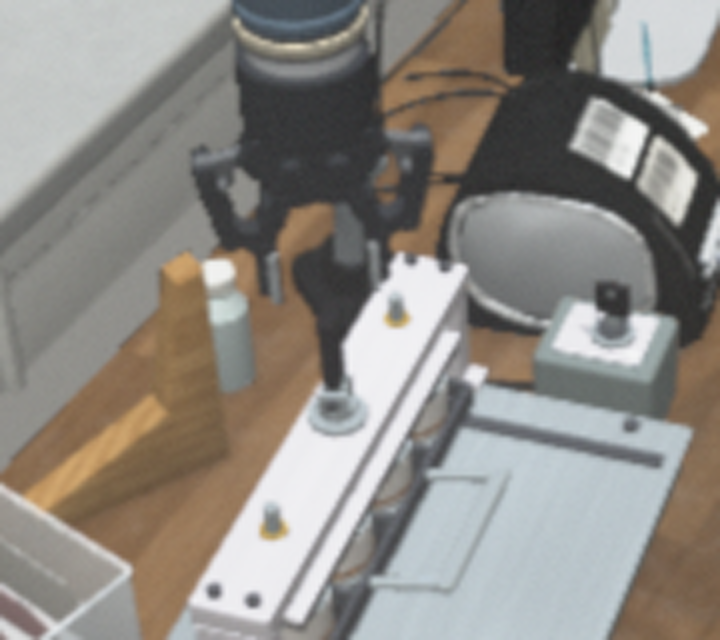

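Request:
{"op": "arm_command", "data": {
  "commands": [
    [[0,0,0],[0,0,-8],50],
    [[0,0,0],[0,0,-16],50],
    [[0,0,0],[0,0,-24],50],
    [[0,0,0],[0,0,-32],50],
    [[0,0,0],[0,0,-40],50],
    [[0,0,0],[0,0,-48],50],
    [[0,0,0],[0,0,-56],50],
    [[0,0,0],[0,0,-64],50]
  ]
}}

```text
clock: 42.5
eef_pos: [686.1, 17.5, 243.7]
orientation: [0.996, 0.093, 0.0, -0.0]
ft_force: [0.5, -0.7, 0.4]
opening: 0.588
```

Request:
{"op": "arm_command", "data": {
  "commands": [
    [[0,0,0],[0,0,-8],50],
    [[0,0,0],[0,0,-16],50],
    [[0,0,0],[0,0,-24],50],
    [[0,0,0],[0,0,-32],50],
    [[0,0,0],[0,0,-40],50],
    [[0,0,0],[0,0,-48],50],
    [[0,0,0],[0,0,-56],50],
    [[0,0,0],[0,0,-64],50]
  ]
}}

```text
clock: 43.3
eef_pos: [686.0, 17.3, 243.4]
orientation: [0.794, 0.608, -0.0, -0.0]
ft_force: [0.2, 0.5, -0.2]
opening: 0.587
```

Request:
{"op": "arm_command", "data": {
  "commands": [
    [[0,0,0],[0,0,-8],50],
    [[0,0,0],[0,0,-16],50],
    [[0,0,0],[0,0,-24],50],
    [[0,0,0],[0,0,-32],50],
    [[0,0,0],[0,0,-33],50],
    [[0,0,0],[0,0,-33],50],
    [[0,0,0],[0,0,-33],50]
  ]
}}

```text
clock: 44.0
eef_pos: [686.0, 17.3, 243.3]
orientation: [0.59, 0.807, -0.0, -0.0]
ft_force: [-0.5, -0.4, 0.1]
opening: 0.586
```

Run:
```python
from h import *
plan(686.2,17.8,198,19.8)
```

```text
shift [ 0.4  0.4 45.3] turn [-0.   0.  -2.1] open 0.586 q [ -8.  35.  72.  -0.  73. -26.] t 44.0
```

Request:
{"op": "arm_command", "data": {
  "commands": [
    [[0.4,0.4,15],[0,0,-2],50],
    [[0.4,0.4,30],[0,0,-2],50],
    [[0.4,0.4,45],[0,0,-2],50],
    [[0.4,0.4,45],[0,0,-2],50],
    [[0.4,0.4,45],[0,0,-2],50],
    [[0.4,0.4,45],[0,0,-2],50]
  ]
}}

```text
clock: 44.6
eef_pos: [686.7, 17.7, 198.8]
orientation: [0.576, 0.818, 0.0, 0.0]
ft_force: [0.5, -0.3, -0.0]
opening: 0.583
```

Request:
{"op": "arm_command", "data": {
  "commands": [
    [[0,0,0],[0,0,0],30],
    [[0,0,0],[0,0,0],15],
    [[0,0,0],[0,0,0],5],
    [[0,0,0],[0,0,0],5],
    [[0,0,0],[0,0,0],5],
    [[0,0,0],[0,0,0],5],
    [[0,0,0],[0,0,0],5]
  ],
  "squeeze": 60
}}

```text
clock: 45.3
eef_pos: [686.6, 17.5, 199.6]
orientation: [0.576, 0.818, 0.0, 0.001]
ft_force: [-2.8, -1.6, 5.6]
opening: 0.132
```

Run:
```python
from h import *
s=bot.sense();print(s["ft_force"],s["ft_torque"],s["opening"]*85.4,s["eef_pos"])
plan(686.2,17.8,198,19.8)
```

```text
[-2.82605754 -1.63679238  5.56982692] [-0.13521676  0.54756146 -0.03223338] 11.263146448187502 [686.58718809  17.49485706 199.61360431]
shift [ 0.4 -0.3  1.6] turn [ 0.   0.1 -0.1] open 0.132 q [ -8.  37.  75.  -0.  68. -27.] t 45.3
```

Request:
{"op": "arm_command", "data": {
  "commands": [
    [[0,0,0.1],[0,0,8],5],
    [[0,0,0.3],[0,0,16],5],
    [[0,0,0.4],[0,0,24],5],
    [[0,0,0.5],[0,0,32],5],
    [[0,0,0.7],[0,0,40],5],
    [[0,0,0.8],[0,0,48],5],
    [[0,0,0.9],[0,0,56],5],
    [[0,0,1.1],[0,0,64],5]
  ]
}}

```text
clock: 46.1
eef_pos: [685.9, 17.5, 198.6]
orientation: [0.923, 0.386, -0.0, 0.0]
ft_force: [-2.4, -1.1, 4.1]
opening: 0.132
```

Request:
{"op": "arm_command", "data": {
  "commands": [
    [[0,0,0.1],[0,0,8],5],
    [[0,0,0.3],[0,0,16],5],
    [[0,0,0.4],[0,0,24],5],
    [[0,0,0.5],[0,0,29],5],
    [[0,0,0.5],[0,0,29],5],
    [[0,0,0.5],[0,0,29],5]
  ]
}}

```text
clock: 46.7
eef_pos: [685.7, 17.7, 198.1]
orientation: [0.99, 0.143, -0.001, 0.0]
ft_force: [-1.6, 1.2, 3.1]
opening: 0.13
```

Run:
```python
from h import *
s=bot.sense();print(s["ft_force"],s["ft_torque"],s["opening"]*85.4,s["eef_pos"])
plan(686.2,17.8,198,-81.6)
```

```text
[-1.59797151  1.20195103  3.1024343 ] [ 0.02580606  0.4181986  -0.09565106] 11.106630272905582 [685.67551737  17.74774885 198.06467413]
shift [0.5 0.1 0.1] turn [0.  0.1 8.1] open 0.13 q [-8. 37. 75. -0. 68. 66.] t 46.7
```

Request:
{"op": "arm_command", "data": {
  "commands": [
    [[0,0,0.05],[0,0,3],5],
    [[0,0,0.1],[0,0,6],5],
    [[0,0,0.1],[0,0,9],5],
    [[0,0,0.1],[0,0,11],5],
    [[0,0,0.1],[0,0,11],5]
  ]
}}

```text
clock: 47.2
eef_pos: [685.6, 17.8, 198.0]
orientation: [0.999, 0.05, -0.001, 0.0]
ft_force: [-1.2, 0.7, 2.4]
opening: 0.129
```

Run:
```python
from h import *
s=bot.sense();print(s["ft_force"],s["ft_torque"],s["opening"]*85.4,s["eef_pos"])
plan(686.2,17.8,198,-81.6)
```

```text
[-1.23636299  0.70884312  2.38511282] [5.77513444e-04 3.52716209e-01 9.02386588e-01] 11.045112183361553 [685.5989472   17.82730998 197.95480303]
shift [ 0.6  0.1 -0. ] turn [ 0.   0.1 -2.7] open 0.129 q [-8. 37. 75. -0. 68. 77.] t 47.2
```

Request:
{"op": "arm_command", "data": {
  "commands": [
    [[0,0,0],[0,0,2],5],
    [[0,0,0],[0,0,4],5],
    [[0,0,0],[0,0,4],5],
    [[0,0,0],[0,0,4],5]
  ]
}}

```text
clock: 47.6
eef_pos: [685.6, 17.9, 198.0]
orientation: [1.0, 0.017, -0.001, 0.001]
ft_force: [-2.9, -0.6, 2.8]
opening: 0.133
```

Run:
```python
from h import *
s=bot.sense();print(s["ft_force"],s["ft_torque"],s["opening"]*85.4,s["eef_pos"])
plan(686.2,17.8,198,-81.6)
```

```text
[-2.93472484 -0.62148412  2.79981601] [-0.0143946   0.29824544  1.77325253] 11.374582934423257 [685.57319851  17.91808593 198.01373259]
shift [0.6 0.1 0. ] turn [ 0.1  0.1 -6.4] open 0.133 q [-8. 37. 75. -0. 68. 80.] t 47.6
```

The torque rose to 1.8 N m against the stop with the thread no longer turning, at the expected final angle, so the bolt is snug. Now I ease off, release, and get ready to fold the lever.

Request:
{"op": "arm_command", "data": {
  "commands": [
    [[0,0,0],[0,0,-4],5],
    [[0,0,0],[0,0,-4],15],
    [[0,0,0],[0,0,-4],35],
    [[0,0,0],[0,0,-4],45],
    [[0,0,-25],[0,0,-6.4],45],
    [[0,0,-60],[0,0,-6.4],45],
    [[0,0,-60],[0,0,-6.4],20],
    [[0,0,-60],[0,0,-6.4],0]
  ]
}}

```text
clock: 48.4
eef_pos: [686.3, 17.9, 259.1]
orientation: [0.997, 0.073, 0.001, 0.001]
ft_force: [-0.5, 0.2, -0.2]
opening: 0.197
```

Request:
{"op": "arm_command", "data": {
  "commands": [
    [[0,25,0],[0,0,0],0],
    [[0,45,0],[0,0,0],0],
    [[0,45,0],[0,0,0],0],
    [[0,45,0],[0,0,0],0],
    [[0,45,0],[0,0,0],0]
  ]
}}

```text
clock: 48.9
eef_pos: [692.4, -26.2, 258.4]
orientation: [0.997, 0.072, -0.0, 0.0]
ft_force: [-0.2, 0.2, -0.8]
opening: -0.0
```

Run:
```python
from h import *
for n in("side","top"):
    im,d=eyes.grab_frame(n);C=cloud(n,d)
    cv2.imwrite(f"pics/m{n}.png",cv2.resize(im[150:300,220:410] if n=="top" else im[150:310,180:360],None,fx=4,fy=4,interpolation=cv2.INTER_CUBIC))
    r=rect(C,190,228,650,720,-10,45);print(n,"lever",r[0],r[1]); m=(np.hypot(C[...,0]-686,C[...,1]-17)<14)&(C[...,2]>150); print(np.percentile(C[m][:,2],[50,95]))
# machine coords target -> world
O=np.array([685.7,17.8]);a=np.radians(8.4)
def W(mx,my): return O+mx*np.array([np.cos(a),np.sin(a)])+my*np.array([-np.sin(a),np.cos(a)])
w=W(0,-36); plan(w[0],w[1],211,-81.6)
```

```text
side lever ((684.1729736328125, 19.00868797302246), (15.966680526733398, 25.723901748657227), 82.27548217773438) 211.08843324526507
[373.79638469 534.89797428]
top lever ((683.3862915039062, 14.833049774169922), (12.409639358520508, 14.962900161743164), 89.70638275146484) 218.6845571044544
[574.24393138 594.03213149]
shift [-0.4 -8.3 47.8] turn [ 0.1 -0.  -0. ] open 0.0 q [-11.  35.  70.  -0.  75.  70.] t 49.0
```

View pics/mside.png

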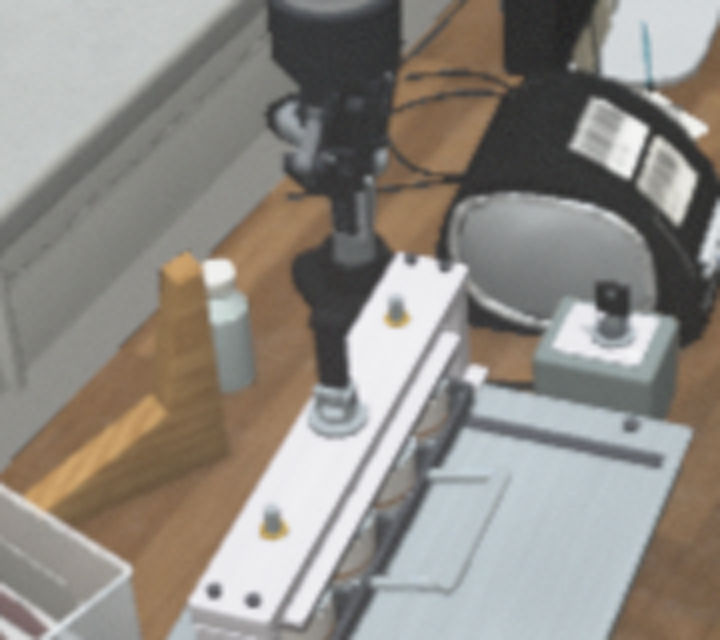

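View pics/mtop.png

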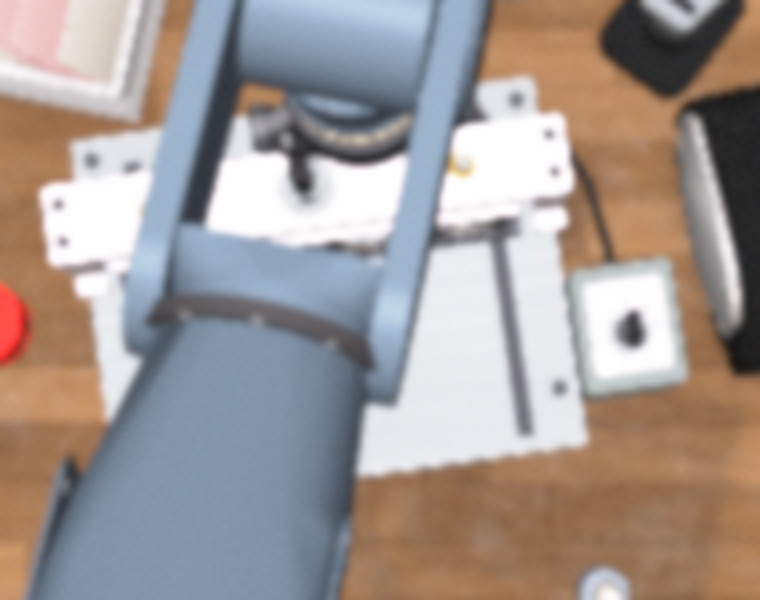

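The lever stands along the beam axis, dark, at (330,330) in the side crop. I'll turn the closed fingers a quarter so the knuckles stay clear, then fold the lever to the left.

Request:
{"op": "arm_command", "data": {
  "commands": [
    [[0,0,0],[0,0,-8],0],
    [[0,0,0],[0,0,-16],0],
    [[0,0,0],[0,0,-24],0],
    [[0,0,0],[0,0,-32],0],
    [[0,0,0],[0,0,-40],0],
    [[0,0,0],[0,0,-48],0],
    [[0,0,0],[0,0,-56],0],
    [[0,0,0],[0,0,-64],0]
  ]
}}

```text
clock: 49.8
eef_pos: [692.4, -25.0, 258.9]
orientation: [0.805, 0.593, -0.0, 0.001]
ft_force: [0.3, 0.1, 0.0]
opening: 0.001
```

Request:
{"op": "arm_command", "data": {
  "commands": [
    [[0,0,0],[0,0,-8],0],
    [[0,0,0],[0,0,-16],0],
    [[0,0,0],[0,0,-24],0],
    [[0,0,0],[0,0,-26],0],
    [[0,0,0],[0,0,-26],0],
    [[0,0,0],[0,0,-26],0],
    [[0,0,0],[0,0,-26],0]
  ]
}}

```text
clock: 50.5
eef_pos: [692.4, -24.6, 258.9]
orientation: [0.651, 0.759, -0.0, 0.001]
ft_force: [-0.4, -0.9, 0.3]
opening: -0.001
```

```bash
cat >> h.py <<'E'
_O=np.array([685.7,17.8]);_a=np.radians(8.4)
def W(mx,my): return _O+mx*np.array([np.cos(_a),np.sin(_a)])+my*np.array([-np.sin(_a),np.cos(_a)])
def inv(p):
    d=np.asarray(p)[:2]-_O; return np.array([d@[np.cos(_a),np.sin(_a)],d@[-np.sin(_a),np.cos(_a)]]).round(1)
E
python3 - <<'E'
from h import *
w=W(0,-34); plan(w[0],w[1],211,8.4)
E
```

```text
shift [ 9.  -0.4 47.9] turn [0.  0.1 0.3] open -0.001 q [-11.  35.  70.  -0.  75. -20.] t 50.5
```

Request:
{"op": "arm_command", "data": {
  "commands": [
    [[5,0,15],[0,0,0.3],0],
    [[9,0,30],[0,0,0.3],0],
    [[9,0,46],[0,0,0.3],0],
    [[9,0,46],[0,0,0.3],0],
    [[9,0,46],[0,0,0.3],0],
    [[9,0,46],[0,0,0.3],0],
    [[9,0,46],[0,0,0.3],0]
  ]
}}

```text
clock: 51.2
eef_pos: [691.7, -16.0, 214.1]
orientation: [0.653, 0.757, 0.0, 0.002]
ft_force: [-0.9, 0.9, 0.2]
opening: -0.001
```

Run:
```python
from h import *
s=bot.sense();print(inv(s["eef_pos"]),s["eef_pos"][2],s["ft_force"])
im,d=eyes.grab_frame("side")
cv2.imwrite("pics/n1.png",cv2.resize(im[150:310,180:360],None,fx=4,fy=4,interpolation=cv2.INTER_CUBIC))
```

```text
[  1.  -34.3] 214.1453687888423 [-0.892323    0.90110541  0.18832375]
```

View pics/n1.png

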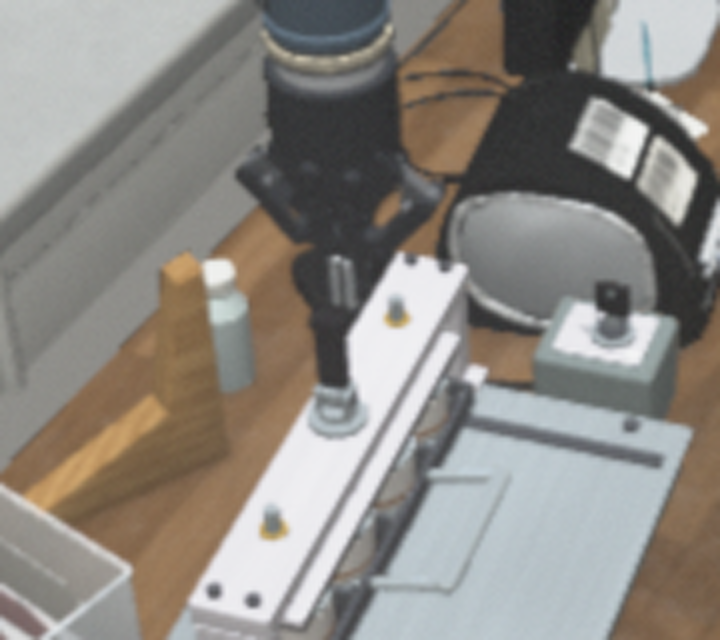

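Request:
{"op": "arm_command", "data": {
  "commands": [
    [[8,-1,3],[0,0,0],0],
    [[16,-1,3],[0,0,0],0],
    [[22,-1,3],[0,0,0],0],
    [[28,-1,3],[0,0,0],0],
    [[34,-1,4],[0,0,0],0],
    [[40,-1,6],[0,0,0],0],
    [[46,-1,9],[0,0,0],0],
    [[51,-1,12],[0,0,0],0]
  ]
}}

```text
clock: 52.05
eef_pos: [683.1, 35.3, 202.1]
orientation: [0.653, 0.757, 0.001, 0.001]
ft_force: [-0.7, -1.7, 3.0]
opening: 0.002
```

Run:
```python
from h import *
s=bot.sense();print(inv(s["eef_pos"]),s["eef_pos"][2],s["ft_force"])
im,d=eyes.grab_frame("side")
cv2.imwrite("pics/n2.png",cv2.resize(im[150:310,180:360],None,fx=4,fy=4,interpolation=cv2.INTER_CUBIC))
s=bot.sense();print(inv(s["eef_pos"]),s["eef_pos"][2],s["ft_force"])
```

```text
[ 0.  17.7] 202.05879921950066 [-0.70205226 -1.72215433  2.99393261]
[-0.2 18.5] 201.30771824464802 [ 0.77662166 -0.41759737  3.27120789]
```

View pics/n2.png

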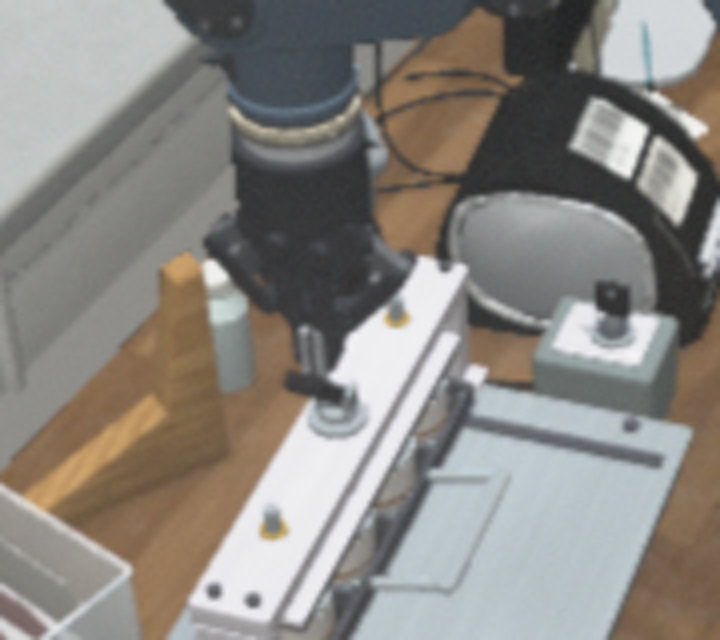

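The lever is leaning about 50° to the left, its end at (300,380). Continuing along the arc and down.

Request:
{"op": "arm_command", "data": {
  "commands": [
    [[4,0,4],[0,0,0],0],
    [[7,0,8],[0,0,0],0],
    [[10,0,13],[0,0,0],0],
    [[12.4,0,18],[0,0,0],0],
    [[14,0,22],[0,0,0],0],
    [[15,0,25],[0,0,0],0],
    [[15,0,27],[0,0,0],0]
  ]
}}

```text
clock: 52.8
eef_pos: [680.8, 52.0, 174.5]
orientation: [0.653, 0.757, 0.001, 0.0]
ft_force: [-1.1, 4.3, 12.6]
opening: -0.003
```

Run:
```python
from h import *
s=bot.sense();print(inv(s["eef_pos"]),s["eef_pos"][2],s["ft_force"])
```

```text
[ 0.2 34.5] 174.54113377003264 [-1.13256445  4.28585434 12.59404401]
```

Request:
{"op": "arm_command", "data": {
  "commands": [
    [[0,0,1],[0,0,0],0],
    [[0,0,2],[0,0,0],0],
    [[0,0,2],[0,0,0],0],
    [[0,0,2],[0,0,0],0]
  ]
}}

```text
clock: 53.2
eef_pos: [680.9, 52.1, 174.5]
orientation: [0.653, 0.757, 0.002, 0.001]
ft_force: [-3.0, 2.0, 11.0]
opening: 0.002
```

Request:
{"op": "arm_command", "data": {
  "commands": [
    [[0,0,-15],[0,0,0],0],
    [[0,-20,-50],[0,0,0],0],
    [[0,-70,-90],[0,0,0],0],
    [[-40,-110,-100],[0,0,0],20],
    [[-80,-120,-100],[0,0,0],30],
    [[-120,-120,-100],[0,0,0],30],
    [[-160,-120,-100],[0,0,0],30],
    [[-160,-120,-100],[0,0,0],30]
  ]
}}

```text
clock: 54.0
eef_pos: [585.6, -129.9, 273.1]
orientation: [0.655, 0.755, 0.001, 0.002]
ft_force: [0.7, -0.4, 0.7]
opening: 0.35
```

Request:
{"op": "arm_command", "data": {
  "commands": [
    [[0,0,0],[0,0,0],30],
    [[0,0,0],[0,0,0],30],
    [[0,0,0],[0,0,0],30]
  ]
}}

```text
clock: 54.3
eef_pos: [585.2, -128.8, 272.5]
orientation: [0.655, 0.756, 0.0, 0.001]
ft_force: [-0.4, 0.3, -0.3]
opening: 0.353
```

Run:
```python
from h import *
yaw=np.radians(8.4); M=np.array([[np.cos(yaw),-np.sin(yaw)],[np.sin(yaw),np.cos(yaw)]])
for n in("side","top"):
    im,d=eyes.grab_frame(n);C=cloud(n,d); q=(C[...,:2]-_O)@M if 0 else (C[...,:2]-np.array([685.7,17.8]))@M
    cv2.imwrite(f"pics/o{n}.png",cv2.resize(im[150:300,220:410] if n=="top" else im[150:310,200:380],None,fx=4,fy=4,interpolation=cv2.INTER_CUBIC))
    m=(C[...,2]>148)&(C[...,2]<240)&(abs(q[...,0])<22)&(abs(q[...,1])<90); P=q[m]; z=C[...,2][m]
    for y in range(-30,80,10):
        k=(P[:,1]>=y)&(P[:,1]<y+10); print(n,y,k.sum(),z[k].max().round(1) if k.any() else '',np.median(z[k]).round(1) if k.any() else '',P[k,0].mean().round(1) if k.any() else '')
    print("key",rect(C,95,125,560,640,-230,-150)[:3]); print("key",rect(C,112,125,560,640,-230,-150)[:3])
s=bot.sense();print(s["eef_pos"])
```

```text
side -30 0   
side -20 3 162.2 150.6 -5.1
side -10 25 171.3 165.8 -3.5
side 0 46 172.6 165.3 -4.9
side 10 27 175.5 166.0 -4.1
side 20 29 172.0 167.8 -3.4
side 30 25 172.1 167.8 -1.8
side 40 22 170.1 167.7 -2.0
side 50 33 172.7 169.2 -1.4
side 60 32 172.1 167.2 -0.9
side 70 0   
key (((599.1757202148438, -190.45449829101562), (24.630170822143555, 11.973977088928223), 11.485219955444336), np.float64(111.84823847747649), 73)
key (((599.0979614257812, -192.06521606445312), (24.317874908447266, 11.063076972961426), 0.9612237811088562), np.float64(118.7636256703449), 37)
top -30 0   
top -20 9 163.7 152.5 0.4
top -10 44 170.1 163.7 -0.4
top 0 38 169.0 165.2 -0.1
top 10 33 169.2 164.2 0.4
top 20 31 170.7 163.8 -0.6
top 30 37 170.9 164.4 0.3
top 40 32 170.0 165.9 -0.0
top 50 37 171.2 166.9 0.2
top 60 3 165.4 162.8 -0.3
top 70 0   
key (((0.0, 0.0), (0.0, 0.0), 0.0), np.float64(nan), 0)
key (((0.0, 0.0), (0.0, 0.0), 0.0), np.float64(nan), 0)
[ 585.44444846 -128.70100127  272.91962065]h.py:23: RuntimeWarning: Mean of empty slice.
  return r,P[:,2].mean(),len(P),cv2.boxPoints(r).round(1).tolist()
  ret = ret.dtype.type(ret / rcount)
```

View pics/oside.png

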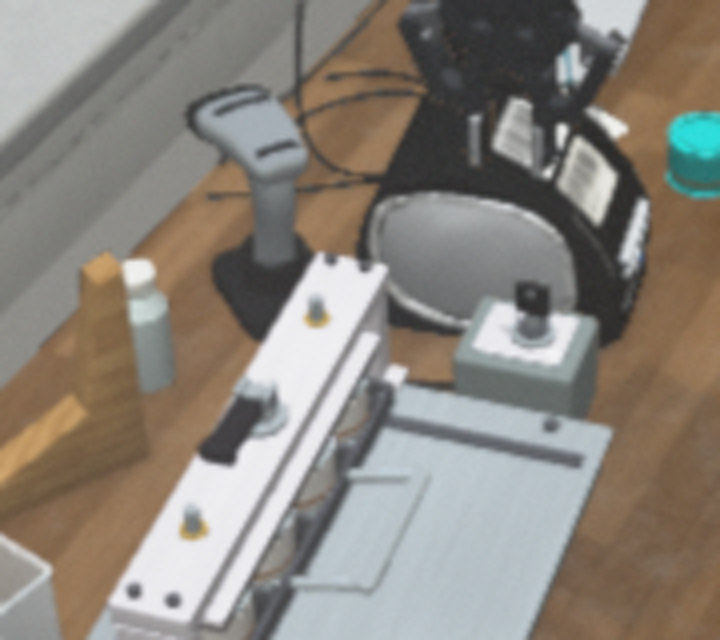

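View pics/otop.png

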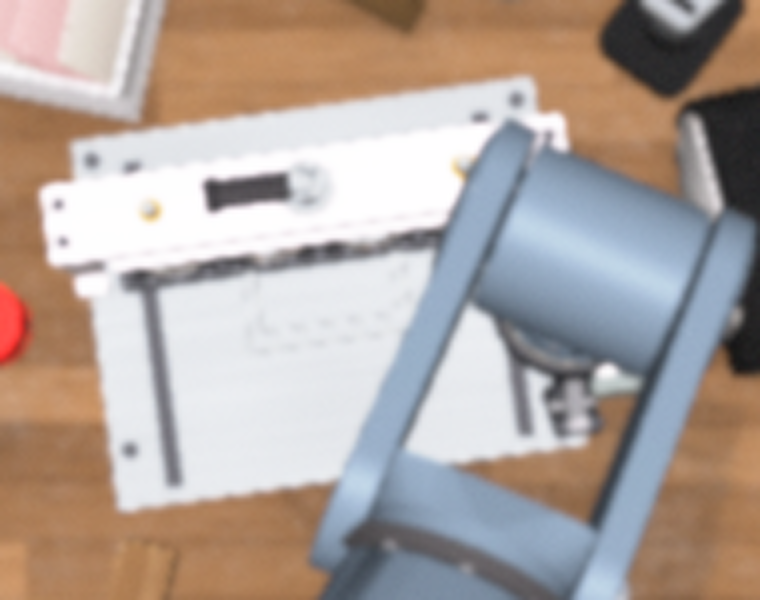

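The lever lies flat along the beam, from (265,395) to (220,445) in the side crop. Its height profile rises only about 4°, and it runs parallel to the beam, so the bolt is at its stop. Now I'll measure the key and the clearance around it.

Run:
```python
from h import *
for n in("top","side"):
    C=cloud(n,np.load(n+"0.npy"))
    for lo,hi in((98,125),(110,125)):
        m=(C[...,2]>lo)&(C[...,2]<hi)&(np.hypot(C[...,0]-600,C[...,1]+193)<18); P=C[m][:,:2]
        c=P.mean(0); u,s,v=np.linalg.svd(P-c); print(n,lo,len(P),c.round(1),C[m][:,2].mean().round(1),"ang",np.degrees(np.arctan2(v[0,1],v[0,0])).round(1),s.round(1))
    m=(C[...,2]>85)&(C[...,0]>520)&(C[...,0]<690)&(C[...,1]<-205)&(C[...,1]>-300)&(C[...,2]<300); P=C[m]
    for y in range(-300,-205,15):
        k=(P[:,1]>y)&(P[:,1]<=y+15); print(n,y,k.sum(),P[k].min(0).round(0) if k.any() else '',P[k].max(0).round(0) if k.any() else '')
```

```text
top 98 40 [ 600.9 -194.2] 115.5 ang -177.5 [46.2 15.3]
top 110 34 [ 602.2 -194.5] 117.6 ang -175.2 [40.7 14. ]
top -300 227 [ 593. -300.   86.] [ 689. -285.  151.]
top -285 235 [ 593. -285.   85.] [ 689. -270.  152.]
top -270 230 [ 593. -270.   86.] [ 689. -255.  151.]
top -255 197 [ 622. -255.   86.] [ 690. -240.  150.]
top -240 37 [ 664. -240.   86.] [ 689. -233.  120.]
top -225 0  
top -210 0  
side 98 70 [ 598.9 -190.7] 112.4 ang -174.7 [58.8 24.9]
side 110 44 [ 598.7 -191.2] 116.9 ang -175.5 [46.2 21.5]
side -300 148 [ 592. -300.   85.] [ 689. -285.  152.]
side -285 150 [ 589. -285.   86.] [ 689. -270.  153.]
side -270 203 [ 587. -270.   85.] [ 690. -255.  152.]
side -255 357 [ 602. -255.   86.] [ 690. -240.  153.]
side -240 138 [ 634. -240.   85.] [ 690. -226.  139.]
side -225 1 [ 685. -224.  104.] [ 685. -224.  104.]
side -210 0
```

Run:
```python
from h import *
im,d=eyes.grab_frame("side");C=cloud("side",d); s=bot.sense(); T=R.from_quat(s["orientation"])
P=T.inv().apply((C.reshape(-1,3)-s["eef_pos"])); 
P=P[(d.reshape(-1)>0)&(abs(P[:,0])<80)&(abs(P[:,1])<90)&(P[:,2]<20)&(P[:,2]>-120)]
print(s["opening"]*85.4)
for z in range(-120,16,10):
    k=P[(P[:,2]>=z)&(P[:,2]<z+10)]
    if len(k): print(z,len(k),"y",np.percentile(k[:,1],[1,99]).round(0),"x",np.percentile(k[:,0],[1,99]).round(0))
print(bot.sense()["qpos"])
```

```text
30.040109943060617
-120 40 y [-40.  38.] x [-6. 20.]
-110 138 y [-48.  47.] x [-7. 22.]
-100 253 y [-65.  62.] x [-11.  22.]
-90 162 y [-66.  64.] x [-4. 21.]
-80 129 y [-59.  60.] x [-8. 20.]
-70 123 y [-55.  55.] x [-13.  18.]
-60 105 y [-52.  51.] x [-13.  16.]
-50 123 y [-46.  47.] x [-14.  16.]
-40 44 y [-37.  35.] x [-11.  14.]
-30 51 y [-29.  26.] x [-4. 14.]
-20 50 y [-30.  27.] x [-7. 14.]
-10 38 y [-29.  27.] x [-7. 14.]
0 10 y [-23.  21.] x [-8. 10.]
[-4.02705411e-01  4.55483973e-01  1.46233448e+00 -3.49080041e-05
  1.22046762e+00 -5.45782635e-01]
```

Run:
```python
from h import *
plan(600.5,-193,180,95)
```

```text
shift [-65.5   5.4  93.2] turn [  0.1   0.2 -86.8] open 0.352 q [-23.  26.  84.  -0.  70. -31.] t 54.45
```

Request:
{"op": "arm_command", "data": {
  "commands": [
    [[-16,1,10],[0,0,-8],34],
    [[-32,2,20],[0,0,-16],34],
    [[-48,4,30],[0,0,-24],34],
    [[-65,5,40],[0,0,-32],34],
    [[-65,5,50],[0,0,-40],34],
    [[-65,5,60],[0,0,-48],34],
    [[-65,5,70],[0,0,-56],34],
    [[-65,5,80],[0,0,-64],34]
  ]
}}

```text
clock: 55.25
eef_pos: [600.2, -191.8, 192.8]
orientation: [0.151, 0.988, -0.0, 0.002]
ft_force: [-0.1, -0.4, 0.2]
opening: 0.396
```

Request:
{"op": "arm_command", "data": {
  "commands": [
    [[0,0,4],[0,0,-8],34],
    [[0,0,8],[0,0,-16],34],
    [[0,0,12],[0,0,-22.8],34],
    [[0,0,12],[0,0,-22.8],34],
    [[0,0,12],[0,0,-22.8],34],
    [[0,0,12],[0,0,-22.8],34]
  ]
}}

```text
clock: 55.85
eef_pos: [600.5, -191.6, 181.2]
orientation: [-0.046, 0.999, -0.001, 0.002]
ft_force: [-0.3, 0.1, 0.5]
opening: 0.399
```

Run:
```python
from h import *
im,d=eyes.grab_frame("side")
cv2.imwrite("pics/q1.png",cv2.resize(im[150:270,260:420],None,fx=5,fy=5,interpolation=cv2.INTER_CUBIC))
plan(600.5,-193,102,95)
```

```text
shift [ 0.3 -1.2 79.2] turn [-0.1  0.2  0.3] open 0.396 q [ -28.   34.   85.    0.   61. -123.] t 55.9
```

View pics/q1.png

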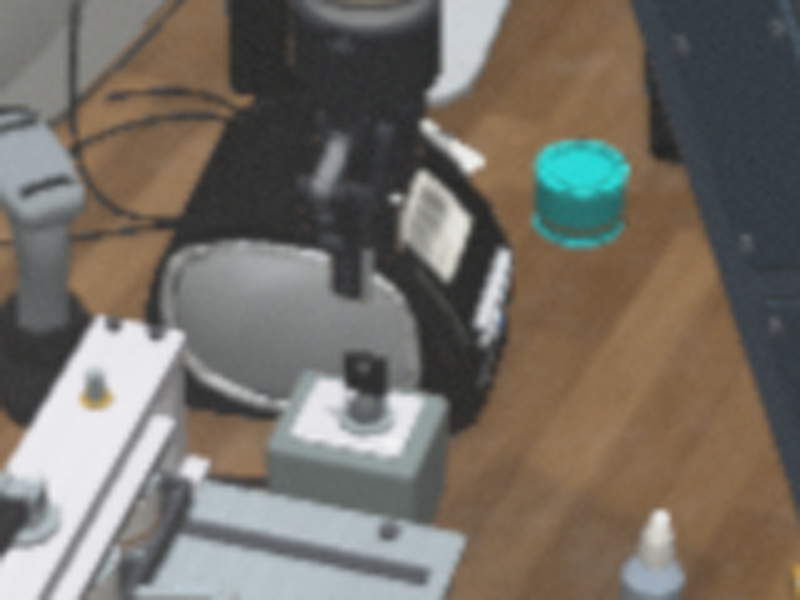

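Run:
```python
from h import *
for p in([600.5,-193,107],[600.5,-193,120],[600.5,-193,80],[600.5,-191.6,173]): print((px("side",p)-[260,150])*5)
```

```text
[364.48028837 375.3084031 ]
[364.53820132 356.37373981]
[364.36188982 414.01886128]
[363.61872982 278.60167704]
```

The key bow at (365,370) matches the projected target at (364,375), and the fingertips are straight above it. Descending.

Request:
{"op": "arm_command", "data": {
  "commands": [
    [[0.3,-1.2,20],[0,0,0.3],34],
    [[0.3,-1.2,40],[0,0,0.3],34],
    [[0.3,-1.2,60],[0,0,0.3],34],
    [[0.3,-1.2,75],[0,0,0.3],34],
    [[0.3,-1.2,78],[0,0,0.3],34],
    [[0.3,-1.2,78],[0,0,0.3],34],
    [[0.3,-1.2,78],[0,0,0.3],34]
  ]
}}

```text
clock: 56.6
eef_pos: [601.3, -193.4, 104.1]
orientation: [-0.044, 0.999, -0.001, 0.003]
ft_force: [0.4, 0.7, -0.7]
opening: 0.396
```

Run:
```python
from h import *
print(bot.sense()["ft_force"])
plan(600.5,-193,102,95)
```

```text
[ 0.35826809  0.7388674  -0.68928497]
shift [0.8 0.5 2.1] turn [-0.2  0.3  0. ] open 0.396 q [ -28.   40.   87.    0.   52. -123.] t 56.6
```

Request:
{"op": "arm_command", "data": {
  "commands": [
    [[0.8,0.5,2],[0,0.3,0],25],
    [[0.8,0.5,2],[0,0.3,0],15],
    [[0.8,0.5,2],[0,0.3,0],4],
    [[0.8,0.5,2],[0,0.3,0],4],
    [[0.8,0.5,2],[0,0.3,0],4],
    [[0.8,0.5,2],[0,0.3,0],4],
    [[0.8,0.5,2],[0,0.3,0],4]
  ],
  "squeeze": 40
}}

```text
clock: 57.3
eef_pos: [600.8, -192.7, 102.8]
orientation: [-0.044, 0.999, -0.001, 0.0]
ft_force: [-0.7, 2.0, 6.4]
opening: 0.088
```

Run:
```python
from h import *
s=bot.sense();print(s["ft_force"],s["ft_torque"],s["opening"]*85.4)
plan(600.5,-193,102,95)
```

```text
[-0.65250683  2.03271715  6.4002128 ] [ 0.48004141  0.02210431 -0.08608455] 7.502683221151823
shift [ 0.3 -0.3  0.8] turn [-0.2  0.   0. ] open 0.088 q [ -28.   40.   87.   -0.   52. -123.] t 57.3
```

Request:
{"op": "arm_command", "data": {
  "commands": [
    [[0,0,0],[0,0,6],4],
    [[0,0,0],[0,0,13],4],
    [[0,0,0],[0,0,20],4],
    [[0,0,0],[0,0,27],4],
    [[0,0,0],[0,0,34],4],
    [[0,0,0],[0,0,40],4],
    [[0,0,0],[0,0,46],4],
    [[0,0,0],[0,0,52],4]
  ]
}}

```text
clock: 58.1
eef_pos: [600.7, -192.7, 102.8]
orientation: [0.4, 0.916, -0.001, 0.001]
ft_force: [-1.1, 1.3, 1.6]
opening: 0.094
```

Run:
```python
from h import *
s=bot.sense();print(s["ft_force"],s["ft_torque"],s["opening"]*85.4)
plan(600.5,-193,102,95)
```

```text
[-1.06664421  1.27511322  1.61057568] [0.30451323 0.03089199 0.10127203] 7.994827645385477
shift [-0.1 -0.4  0.8] turn [ -0.1   0.1 -52.2] open 0.094 q [-28.  40.  87.  -0.  52. -71.] t 58.1
```

Request:
{"op": "arm_command", "data": {
  "commands": [
    [[0,0,0],[0,0,6],4],
    [[0,0,0],[0,0,12],4],
    [[0,0,0],[0,0,18],4],
    [[0,0,0],[0,0,24],4],
    [[0,0,0],[0,0,28],4],
    [[0,0,0],[0,0,30],4],
    [[0,0,0],[0,0,30],4]
  ]
}}

```text
clock: 58.8
eef_pos: [600.6, -192.6, 102.9]
orientation: [0.622, 0.783, -0.002, 0.001]
ft_force: [-0.3, 2.3, 2.4]
opening: 0.088
```

Run:
```python
from h import *
s=bot.sense();print(s["ft_force"],s["ft_torque"],s["opening"]*85.4)
plan(600.5,-193,102,95)
```

```text
[-0.2846047   2.25307584  2.36491454] [0.317117   0.05363486 1.28528326] 7.524233803299575
shift [-0.3 -0.2  0.9] turn [ -0.2   0.2 -81.9] open 0.088 q [-28.  40.  87.  -0.  52. -41.] t 58.8
```

The torque jumped to 1.3 N m at 82°, so the key is at the start stop. Releasing it so it springs back.

Request:
{"op": "arm_command", "data": {
  "commands": [
    [[0,0,0],[0,0,0],4],
    [[0,0,0],[0,0,0],20],
    [[0,0,0],[0,0,0],45],
    [[0,0,0],[0,0,0],45],
    [[0,0,0],[0,0,0],45],
    [[0,0,0],[0,0,0],45]
  ]
}}

```text
clock: 59.4
eef_pos: [600.5, -192.7, 102.8]
orientation: [0.622, 0.783, -0.002, 0.001]
ft_force: [-0.1, -0.7, -0.5]
opening: 0.529
```

Request:
{"op": "arm_command", "data": {
  "commands": [
    [[0,0,-30],[0,0,0],45],
    [[0,0,-70],[0,0,0],45],
    [[0,0,-110],[0,0,0],45],
    [[0,0,-140],[0,0,0],45],
    [[0,-50,-140],[0,0,0],45],
    [[0,-100,-140],[0,0,0],45],
    [[0,-150,-140],[0,0,0],45],
    [[0,-180,-140],[0,0,0],45]
  ]
}}

```text
clock: 60.2
eef_pos: [421.8, -232.3, 242.9]
orientation: [0.622, 0.783, -0.002, 0.0]
ft_force: [0.1, -1.1, -0.3]
opening: 0.525
```

```bash
python3 - 2>/dev/null <<'E'
from h import *
print(bot.sense()["eef_pos"])
E
```

```text
[ 421.76797685 -232.33704251  242.91271442]
```

Request:
{"op": "arm_command", "data": {
  "commands": [
    [[-50,0,0],[0,0,0],45],
    [[-100,0,0],[0,0,0],45],
    [[-150,0,0],[0,0,0],45],
    [[-200,0,0],[0,0,0],45],
    [[-240,0,0],[0,0,0],45],
    [[-240,0,0],[0,0,0],45],
    [[-240,0,0],[0,0,0],45]
  ]
}}

```text
clock: 60.9
eef_pos: [475.3, -466.5, 242.7]
orientation: [0.623, 0.782, -0.001, -0.001]
ft_force: [0.2, 0.2, 0.7]
opening: 0.525
```

Run:
```python
from h import *
yaw=np.radians(8.4); M=np.array([[np.cos(yaw),-np.sin(yaw)],[np.sin(yaw),np.cos(yaw)]])
for n in("side","top"):
    im,d=eyes.grab_frame(n);C=cloud(n,d); q=(C[...,:2]-np.array([686,16.5]))@M
    cv2.imwrite(f"pics/z{n}.png",cv2.resize(im[150:300,220:410] if n=="top" else im[150:310,200:380],None,fx=4,fy=4,interpolation=cv2.INTER_CUBIC))
    for lo in(98,110):
        m=(C[...,2]>lo)&(C[...,2]<125)&(np.hypot(C[...,0]-600,C[...,1]+193)<18); P=C[m][:,:2]
        u,s,v=np.linalg.svd(P-P.mean(0)); print(n,"key ang",np.degrees(np.arctan2(v[0,1],v[0,0])).round(1),len(P))
    m=(C[...,2]>59)&(C[...,2]<68)&(abs(q[...,1])<140)&(abs(q[...,1])>60)&(q[...,0]>-60)&(q[...,0]<-26);a=q[m][:,0];print("wall",len(a),np.median(a))
    L=(C[...,2]>158)&(C[...,2]<180)&(abs(q[...,0])<22)&(q[...,1]>15)&(q[...,1]<60); p=q[L]; z=C[...,2][L]
    print("lever slope",np.degrees(np.polyfit(p[:,1],z,1)[0]),"dir",np.degrees(np.polyfit(p[:,1],p[:,0],1)[0]))
    for nm,c,h in(("sand",(424,135),20),("drop",(429,-177),70)):
        m=(np.hypot(C[...,0]-c[0],C[...,1]-c[1])<45)&(C[...,2]>h)&(C[...,2]<100); print(nm,C[m].mean(0).round(1))
```

```text
side key ang 153.1 59
side key ang 151.4 37
wall 157 -34.73151071221024
lever slope 2.8247444475749703 dir -0.6055127407061449
sand [422.4 142.3  27.7]
drop [ 425.2 -175.6   79.2]
top key ang 146.5 35
top key ang 148.5 33
wall 126 -33.4409237004525
lever slope 3.9608543052301095 dir -1.2928456097275736
sand [425.3 137.4  25.4]
drop [ 427.5 -179.8   78.7]
```

View pics/zside.png

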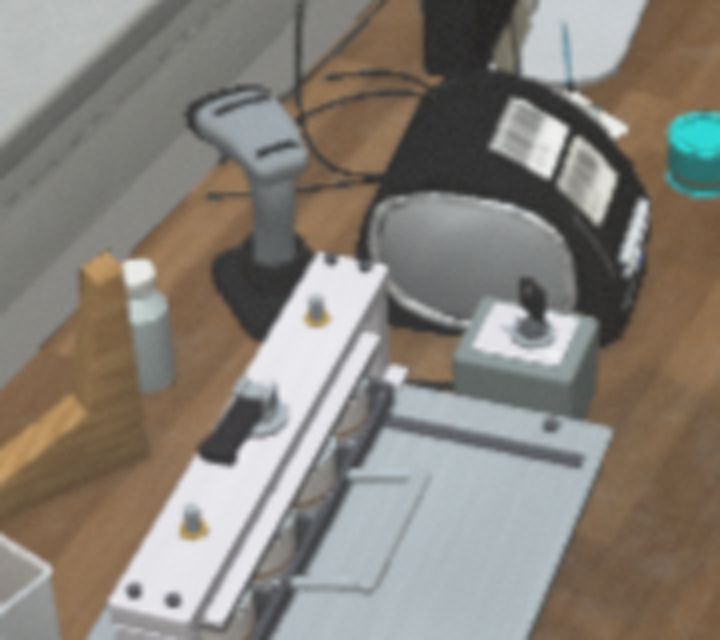

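View pics/ztop.png

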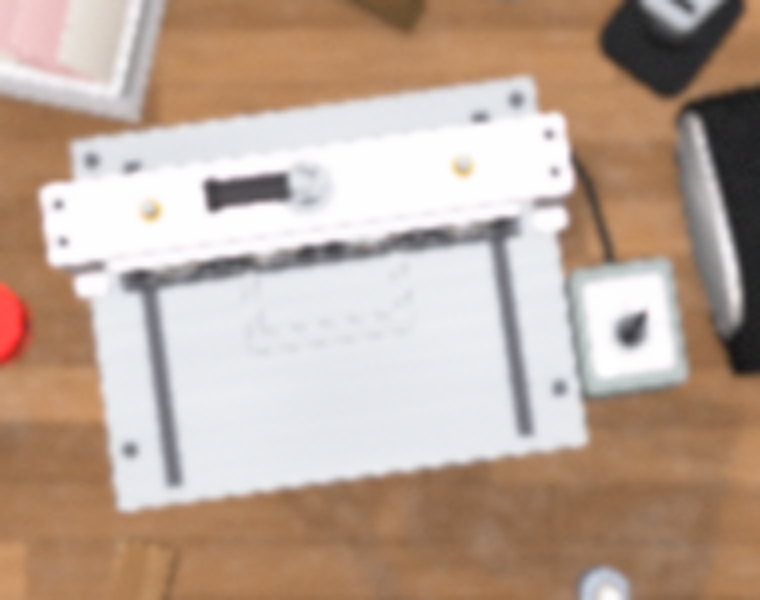

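The key now sits about 38° clockwise of off, which is run (40° nominal), so it sprang back from start. The lever is flat, the tray is in, and the bystanders haven't moved. Handing in.

Run:
```python
from h import *
print(workorder.finish_job(), bot.sense()["clock"])
```

```text
the job is handed in; nothing more can be done
the job is handed in; nothing more can be done
```

I finished the whole job and handed it in at about 61 s on the robot's clock; the system gives no verdict.

**What I did:** I stood all four steel tins in the tray pockets and pushed the tray in. I then screwed the bolt in about 339° in two strokes, folded the lever flat, and turned the key to start and let go. I left the red and turquoise look-alikes alone.

**Last checks:**
- **Tins:** all four lids measured at the same seated height before the push. Afterwards they are mostly hidden under the clamp plate, so I only saw parts of them.
- **Tray:** it stalled against its stop at about 12 N. Its front wall is 33–35 mm in front of the beam centre, against 33.5 mm expected.
- **Bolt:** it reached 1.8 N m against its stop, and the lever is within about 1° of the beam's direction.
- **Lever:** it slopes 3–4°, which matches the closed stop.
- **Key:** it hit the start stop after an 82° turn, at 1.3 N m. It then rested 35–38° clockwise of off, against 40° for run; the two cameras differ by a few degrees.
- **Bystanders:** the sanding block and dropper bottle are where they were, within a few mm.
- **Robot:** it finished well clear of everything.

No check failed. The two cameras disagreed by about 2–3 mm throughout, so I used their average.

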